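# Salt shaker from the railed counter shelf into the table caddy

## Task

Finish making up the table caddy: take the shaker with the domed, perforated lid off the counter shelf, lifting it up over the shelf's front rail before drawing it out from under the upper tier, and set it down standing in the caddy's empty bay before you let go. Keep it upright on the way so that nothing spills, and leave the other containers on the shelf, the caddy and the sauce bottle in it where they stand.

Things in the scene. Friction and masses are not known exactly. Their poses are not given: they have to be found in the camera images.
- rack: Two-tier steel counter shelf, fixed, 384 wide (y), about 140 deep (x). Origin: on the counter, centre of width and depth; -x is its open front towards the robot, y along its width. The lower tier's floor is at z = 70. Three containers stand on it at x = -10, y = -115, 0 and 115 (each within 6 mm), in any order. Only two rear uprights (x = 67, y = +-186) with thin braces near them join the tiers.
- rail (a point): Middle of the top of the shelf's front retaining rail: a 6 mm round steel bar along the rack's y at rack x = -56, its top 28 above the lower floor (rack z = 98). Like rails close the ends (rack y = +-186) and the rear (rack x = 56). The containers' axes are about 46 behind it.
- upper_edge (a point): Middle of the lower front edge of the upper tier, a rigid wire shelf over the containers: rack x = -30, z = 325, so 255 above the lower floor and about 20 in front of the containers' axes. It reaches back to rack x = 72 over the full width. A tool pointing straight down cannot reach the containers; one that leans back to the front, about 25 to 45 degrees from vertical, can.
- shaker_mid (a point): Centre, half-way up, of the shaker to be moved: plain metal cylinder 54 diameter, 104 tall in all, loose, about 0.2 to 0.45 kg. Straight smooth wall from the foot to 78 mm up, then a lid 57 diameter that ends in a shallow dome with small holes. This point is 52 above its foot; its z axis is the shaker's axis. It stands upright on the rack's lower floor.
- shaker_foot (a point): Centre of the underside of the same shaker.
- canister_mid (a point): Centre of the flat-lidded metal canister on the shelf, 58 diameter (lid 61), 94 tall, loose; this point is 47 above its foot. To be left alone.
- squeezer_mid (a point): Centre of the white squeeze bottle with a cone nozzle on the shelf, 50 diameter, 110 tall, loose; this point is 55 above its foot. To be left alone.
- caddy: Grey table caddy, loose on the counter, 0.9 kg, 150 deep (x), 196 wide (y). Origin: centre of its underside; -x is its front, roughly facing the robot. Floor 4 thick. In front two bays side by side, each 90 (x) by 92 (y) inside, walls 4 thick rising 22 above the counter; behind them (x = 19 to 75) a slot of paper napkins, up to 86 high. The +y bay is empty, the -y one holds the sauce bottle.
- bay (a point): Centre of the floor of the caddy's empty bay (x = -26, y = +48, z = 4 in the caddy's frame); its axes are the caddy's. Walls at +-45 in x and +-46 in y.
- sauce_mid (a point): Centre of the white squeeze bottle in the caddy's other bay, 96 mm beside the centre of the empty one; 50 diameter, 100 tall, loose; this point is 50 above its foot. To be left alone.
Mind the look-alikes: they are no part of the job. Leave any blue or red look-alike of the part that bears shaker_mid alone.

How it is judged:
On the way, in this order (a step that is already met when the one before it is completed fails the run):
1. the shaker is lifted so that its foot is above the top of the front rail while it is still behind the rail (z of shaker_foot in the frame of rack above 0.096 m and x of shaker_foot in the frame of rack between -0.056 and 0.056 m and y of shaker_foot in the frame of rack between -0.186 and 0.186 m), for 0.05 s.
2. the shaker, still held, is set down in the empty bay: its foot within 10 mm of the bay's floor (z of shaker_foot in the frame of bay below 0.01 m and horizontal distance between shaker_foot and bay below 0.028 m and contact force between the fingers and shaker above 0.5 N), for 0.05 s.
At the end, for the whole second after the job is handed in: The shaker stands upright (within 0.1 rad) and at rest on the floor of the caddy's empty bay (foot within 5 mm of the floor, within 28 mm of the bay's centre, which is anywhere inside its walls), released; the other containers, the sauce bottle and the caddy stand where they were (within 30 mm) (horizontal distance between shaker_foot and bay below 0.028 m and z of shaker_foot in the frame of bay between -0.004 and 0.005 m and angle between shaker_mid's own z axis and vertical below 0.1 rad and linear speed of shaker below 0.02 m/s and distance of each of canister_mid, squeezer_mid, sauce_mid, caddy from where it was at the start of the episode below 0.03 m); the robot touches nothing.
It fails at once if the shaker tips more than 0.6 rad (about 35 degrees) (angle between shaker_mid's own z axis and vertical above 0.6 rad).
It fails at once if the canister or the squeeze bottle on the shelf is moved more than 30 mm or tipped more than 0.35 rad (distance of any of canister_mid, squeezer_mid from where it was at the start of the episode above 0.03 m or angle between any of canister_mid, squeezer_mid's own z axis and vertical above 0.35 rad).
It fails at once if the caddy or its sauce bottle is moved more than 30 mm or tipped more than 0.35 rad (distance of any of caddy, sauce_mid from where it was at the start of the episode above 0.03 m or angle between sauce_mid's own z axis and vertical above 0.35 rad).
It also fails if it takes over 51 s, if anything falls off the work surface, if the arm or the gripper's body presses on something with over 40 N, if the wrist force passes 120 N, or if a joint passes its speed limit or range.

## Robot

A 6-joint arm with a two-finger parallel gripper is mounted at the origin on the work surface. World frame = base frame: x ahead of the robot, y to its left, z up, the work surface at z = 0. Lengths are in m, angles in rad, forces in N, time in s.
With the tool pointing down it reaches from about 0.35 to 0.725 m from the base axis. Payload 4.3 kg.
Tool frame: the origin (TCP) lies between the finger pads; the fingertips stand 22 mm ahead of it and the grasp point (between the pads) lies 3 mm ahead of it (env.nose_length is the distance from the TCP to the fingertips, in m); x points along the fingers, y is the direction in which the jaws open and shut, and the axes are right-handed (so a half turn about x gives the same grasp; the last joint's range is limited). The gripper opens to 85 mm and grips with 20 to 120 N. Pads are 22 mm wide; open, the fingers measure 114 mm over their backs; the gripper's body (76 mm by 85 mm) begins 54 mm behind the grasp point. The pads swing forward as they close: fully open they stand 13 mm farther back than shut.
Start: joints at [-1.317, 0.377, 0.081, 1.274, 0, 1.46], TCP at [0.205, -0.537, 0.253] pointing down, gripper open.
Joint ranges: [-2.72, 2.72], [-0.84, 1.66], [-1.02, 1.22], [-1.77, 2.12], [-1.37, 1.28], [-3.14, 3.14]. Speed limits (rad/s): [2.57, 2.57, 3.14, 3.14, 3.14, 3.14].

## Interface

Orientations are given as [roll, pitch, yaw] about the fixed x, y, z axes, in that order (R = Rz(yaw) Ry(pitch) Rx(roll)).
In Python, from plant import env gives the robot as it stands.
- The arm moves only by the shell command python3 -m creep 'ROWS' [FORCE]. ROWS is JSON, a list of rows, each an object with "claw": the finger opening in mm, from 0 to 85.4; "offset": the shift along the tool's x, y, z in mm, a list of three; "spin": the turn about the tool's x in degrees. In form: [{"claw": claw, "offset": [dx, dy, dz], "spin": spin}, ...]. A call has exactly 5 rows; each row is the pose to reach, as a shift and turn from the pose commanded when the call began, along the tool's axes at that moment; what a row does not reach only later rows make up. A row lasts 1/12 s, in which the tool goes at most 41.7 mm and 7.16 degrees, less where a joint would pass 70% of its speed; a pose out of reach is approached as far as the arm can. A call with a gripper value outside its range is refused whole. The fingers move at their own pace and stop on an object; FORCE is the grip in N (left out, the last holds). Time passes only in rows, so rows that repeat a pose let the fingers close, or fill a call up. It gives the time, the measured TCP pose, the force and the opening at its end, in the units of the state.
- env.sense(): the state, without advancing time (a new reading comes with each control period).
- env.get_image(name): name is "side" or "top" or "wrist"; returns the picture (480x640x3 uint8, red, green, blue); there is no depth.
- env.camera_params(name): a dict with "fx", "fy", "cx", "cy" (pixels), "camera_from_world" (4x4, takes a point from world to camera coordinates). Camera axes: x right, y down, z forward; pixel columns grow to the right and rows downward; lengths in m; the calibration is good to about 2 mm. A picture is of the moment at which its call begins: read the wrist's pose just before it. camera_params takes no time and is no camera call; for the wrist camera it gives the pose at the moment of the call.
- env.job_done(): hands the job in, once; it reports no verdict.
The state is a dict: "clock": time; "q": joint angles; "qd": joint speeds; "joint_efforts": joint torques, N m; "ee_pos": TCP position; "tcp_rot": TCP orientation; "ft_force": force on the tool from outside, world axes, zero at the start; "wrist_torque": the same for the moment, N m; "gripper_width": opening from 0.0 (shut) to 1.0 (fully open).
Only numpy, scipy, OpenCV 4.12 (cv2) and the standard library are available. Lean on these libraries where they do the work, as an engineer would, in place of code of your own. Each camera call takes 0.05 s, during which the arm holds its last target.

## Working session

There is one attempt and no reset: what is moved stays moved. The work goes in short steps, Python scripts to look and compute and a shell command to move; the robot and the scene stay as the last step left them, time stands still between calls to the robot, and variables do not carry over. Pictures are saved under pics/ and viewed, and the job is handed in when it is done.

```bash
ls; mkdir -p pics; python3 - <<'E'
from plant import env
import cv2
print(env.sense())
for n in ["side","top","wrist"]:
    p=env.camera_params(n); print(n,p)
    im=env.get_image(n); cv2.imwrite(f"pics/{n}0.png",im[:,:,::-1])
E
```

```text
pics
{'clock': 0.0, 'q': array([-1.31728799e+00,  3.78074841e-01,  7.96097201e-02,  1.27437678e+00,
       -2.55464999e-05,  1.46046448e+00]), 'qd': array([-0.00160865,  0.00021203,  0.00035307,  0.00071779,  0.00216639,
       -0.001273  ]), 'joint_efforts': array([ 2.01211747e-04, -4.63608849e+01,  2.69871658e+01,  2.08836183e-02,
       -3.04792575e-04,  6.62677220e-07]), 'ee_pos': array([ 0.20445028, -0.53677115,  0.25234783]), 'tcp_rot': array([-1.66864015,  1.5687506 ,  1.83679272]), 'ft_force': array([-0.4178513 ,  0.50124253,  0.17889647]), 'wrist_torque': array([ 0.00197841,  0.01948168, -0.00902   ]), 'gripper_width': 0.9994724243557059}
side {'fx': 511.09277472392324, 'fy': 511.09277472392324, 'cx': 316.1891642279892, 'cy': 239.39947507925788, 'camera_from_world': array([[-0.79597807, -0.60532129, -0.00224863,  0.47423411],
       [-0.47225903,  0.62332071, -0.62325171,  0.34849162],
       [ 0.37866914, -0.49503276, -0.78201806,  1.15130483],
       [ 0.        ,  0.        ,  0.        ,  1.        ]])}
top {'fx': 617.2873106938287, 'fy': 617.2873106938287, 'cx': 318.59130137391867, 'cy': 239.96535653865794, 'camera_from_world': array([[-0.0418417 , -0.99912274, -0.0017361 ,  0.04529264],
       [-0.97713091,  0.04128317, -0.20859263,  0.60532707],
       [ 0.20848132, -0.00703147, -0.97800107,  1.51582594],
       [ 0.        ,  0.        ,  0.        ,  1.        ]])}
wrist {'fx': 387.24788914602885, 'fy': 387.24788914602885, 'cx': 327.08753196417086, 'cy': 241.43796631321254, 'camera_from_world': array([[ 0.35677588, -0.93418519, -0.00299853, -0.57355826],
       [-0.90242973, -0.34547439,  0.25742579, -0.03393621],
       [-0.24151927, -0.08913735, -0.96629342,  0.37792178],
       [ 0.        ,  0.        ,  0.        ,  1.        ]])}
```

View pics/side0.png

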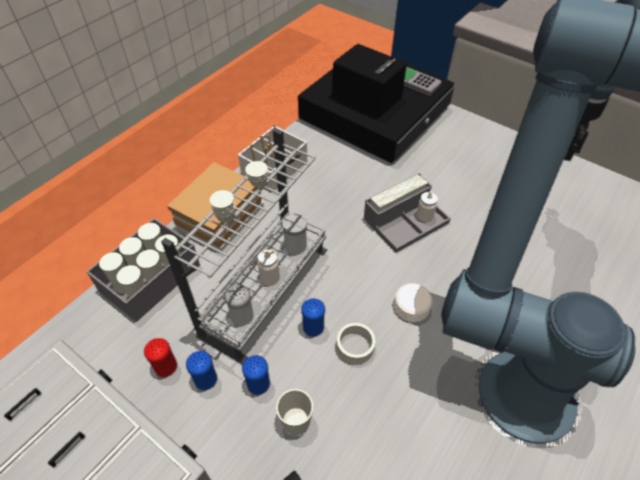

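View pics/top0.png

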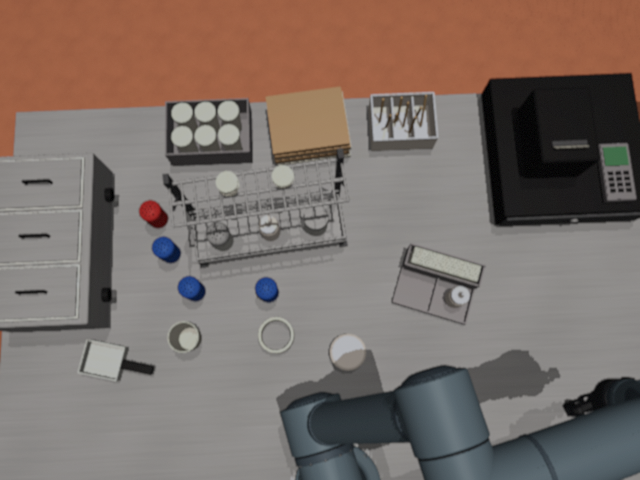

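View pics/wrist0.png

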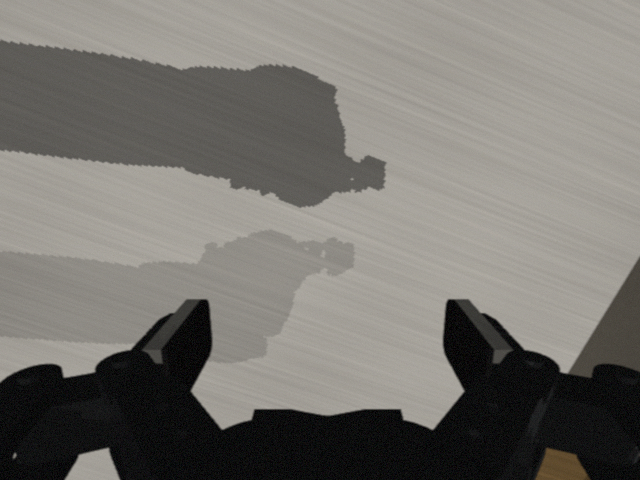

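```bash
python3 - <<'E'
import cv2
a=cv2.imread("pics/side0.png"); cv2.imwrite("pics/s_rack.png",cv2.resize(a[120:370,140:340],None,fx=3,fy=2.4,interpolation=2))
cv2.imwrite("pics/s_cad.png",cv2.resize(a[165:255,355:465],None,fx=6,fy=6,interpolation=2))
b=cv2.imread("pics/top0.png"); cv2.imwrite("pics/t_rack.png",cv2.resize(b[140:275,160:360],None,fx=4,fy=4,interpolation=2))
cv2.imwrite("pics/t_cad.png",cv2.resize(b[235:330,385:490],None,fx=6,fy=6,interpolation=2))
E
```

```text
(no output)
```

View pics/s_rack.png

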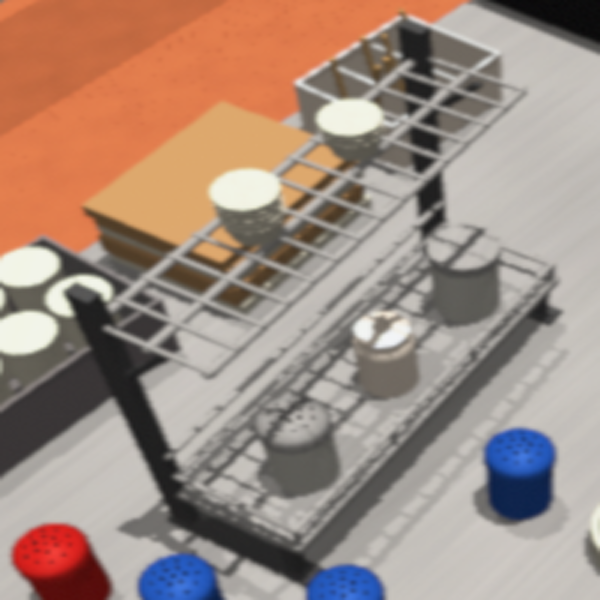

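View pics/s_cad.png

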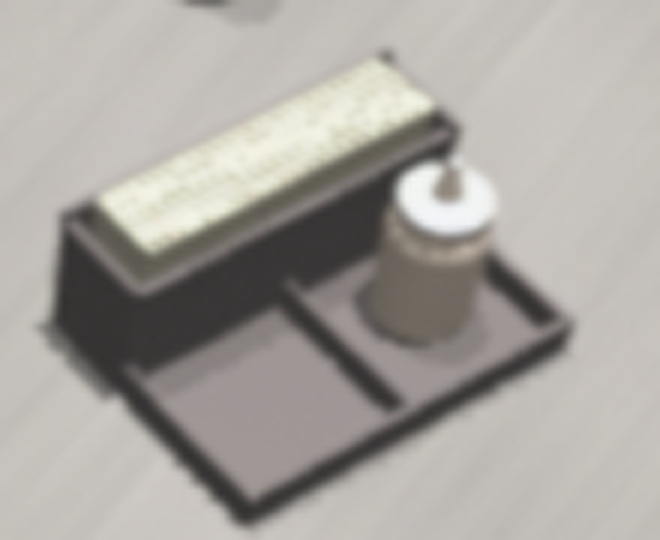

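View pics/t_rack.png

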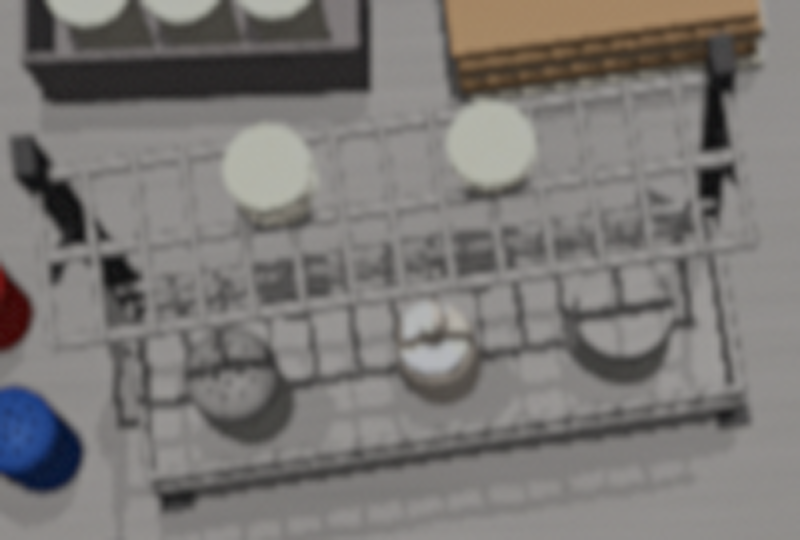

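View pics/t_cad.png

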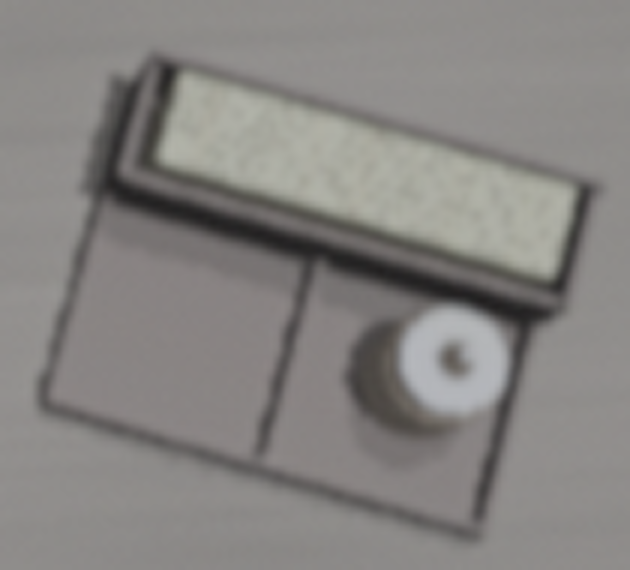

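```bash
cat > h.py <<'E'
import numpy as np
from plant import env
def ray(n,u,v):
    p=env.camera_params(n);T=p["camera_from_world"];R=T[:3,:3]
    c=-R.T@T[:3,3]; d=R.T@np.array([(u-p["cx"])/p["fx"],(v-p["cy"])/p["fy"],1]); return c,d/np.linalg.norm(d)
def onz(n,u,v,z):
    c,d=ray(n,u,v); return c+d*(z-c[2])/d[2]
def tri(a,b):
    (c1,d1),(c2,d2)=ray(*a),ray(*b)
    s=np.linalg.lstsq(np.c_[d1,-d2],c2-c1,rcond=None)[0]
    p,q=c1+s[0]*d1,c2+s[1]*d2; return (p+q)/2,np.linalg.norm(p-q)
def proj(n,P):
    p=env.camera_params(n);T=p["camera_from_world"];x=T[:3,:3]@P+T[:3,3]
    return p["cx"]+p["fx"]*x[0]/x[2],p["cy"]+p["fy"]*x[1]/x[2]
tr=lambda u,v:("top",160+u/4-.375,140+v/4-.375)
sr=lambda u,v:("side",140+u/3-.33,120+v/2.4-.33)
tc=lambda u,v:("top",385+u/6-.4,235+v/6-.4)
sc=lambda u,v:("side",355+u/6-.4,165+v/6-.4)
E
python3 - <<'E'
from h import *
np.set_printoptions(precision=4,suppress=True)
print("shaker dome",tri(tr(235,368),sr(293,415)))
print("squeezer",tri(tr(436,335),sr(382,325)))
print("canister lid",tri(tr(622,315),sr(463,247)))
print("upper L",tri(tr(55,345),sr(210,375)),"R",tri(tr(755,245),sr(523,92)))
print("railL",onz(*tr(155,487),.095),onz(*sr(300,538),.095))
print("railR",onz(*tr(742,393),.095),onz(*sr(553,270),.095))
# caddy floor/walls
print("cad frontL",onz(*tc(45,405),.022),onz(*sc(245,505),.022))
print("cad frontR",onz(*tc(478,535),.022),onz(*sc(572,322),.022))
print("div front",onz(*tc(262,452),.022),onz(*sc(395,402),.022))
print("back top L",onz(*tc(153,55),.086),"frontslot L",onz(*tc(115,180),.086), "R",onz(*tc(560,305),.086),onz(*tc(597,185),.086))
E
```

```text
shaker dome (array([0.616 , 0.2601, 0.1642]), np.float64(0.00014504211841540138))
squeezer (array([0.6329, 0.1397, 0.16  ]), np.float64(0.0015025063074570015))
canister lid (array([0.6401, 0.0275, 0.1667]), np.float64(0.004041719268091449))
upper L (array([0.5941, 0.3297, 0.3291]), np.float64(0.00041058498903799356)) R (array([ 0.6344, -0.0454,  0.3282]), np.float64(0.001998435176727165))
railL [0.5582 0.3214 0.095 ] [0.558  0.3278 0.095 ]
railR [ 0.6026 -0.0467  0.095 ] [ 0.6001 -0.0395  0.095 ]
cad frontL [ 0.4443 -0.1626  0.022 ] [ 0.4468 -0.158   0.022 ]
cad frontR [ 0.3813 -0.343   0.022 ] [ 0.3813 -0.3444  0.022 ]
div front [ 0.4204 -0.2539  0.022 ] [ 0.4232 -0.2512  0.022 ]
back top L [ 0.5825 -0.2099  0.086 ] frontslot L [ 0.5301 -0.1902  0.086 ] R [ 0.47   -0.3704  0.086 ] [ 0.5195 -0.3906  0.086 ]
```

```bash
cat >> h.py <<'E'
from scipy.spatial.transform import Rotation as Ro
np.set_printoptions(precision=4,suppress=True)
def st():
    s=env.sense(); R=Ro.from_euler("xyz",s["tcp_rot"]).as_matrix()
    print("t",round(s["clock"],2),"p",s["ee_pos"],"q",s["q"],"w",round(s["gripper_width"],3),"F",s["ft_force"]); print(R); return s,R
E
python3 -c "
from h import *
st()"
python3 -m creep '[{"claw":85,"offset":[0,0,0],"spin":5},{"claw":85,"offset":[0,0,0],"spin":10},{"claw":85,"offset":[0,0,0],"spin":15},{"claw":85,"offset":[0,0,0],"spin":20},{"claw":85,"offset":[0,0,0],"spin":20}]'
python3 -c "
from h import *
st()"
```

```text
t 0.15 p [ 0.2045 -0.5369  0.2526] q [-1.3173  0.3779  0.08    1.2744 -0.      1.4605] w 0.996 F [-0.8604 -0.5001  0.1748]
[[-0.0004  0.3558 -0.9346]
 [ 0.0015 -0.9346 -0.3558]
 [-1.     -0.0015 -0.0002]]
clock: 0.57
ee_pos: [0.2045, -0.5371, 0.2529]
tcp_rot: [-1.318, 1.57, 1.837]
ft_force: [0.5, 0.8, 0.3]
gripper_width: 0.995
t 0.57 p [ 0.2045 -0.5371  0.2529] q [-1.3173  0.3776  0.0804  1.2744 -0.      1.8109] w 0.995 F [0.4615 0.8134 0.3352]
[[-0.0002  0.0134 -0.9999]
 [ 0.0007 -0.9999 -0.0134]
 [-1.     -0.0007  0.0002]]
```

```bash

python3 -m creep '[{"claw":85,"offset":[0,200,-75],"spin":0},{"claw":85,"offset":[0,200,-75],"spin":0},{"claw":85,"offset":[0,200,-75],"spin":0},{"claw":85,"offset":[0,200,-75],"spin":0},{"claw":85,"offset":[0,200,-75],"spin":0}]'
python3 -c "
from h import *
st()"
```

```text
clock: 0.98
ee_pos: [0.2714, -0.7087, 0.2539]
tcp_rot: [-1.527, 1.57, 1.632]
ft_force: [0.2, -1.3, 0.7]
gripper_width: 0.993
t 0.98 p [ 0.2714 -0.7087  0.2539] q [-1.2886  0.8636  0.9287  1.6362  0.0001  1.8357] w 0.993 F [ 0.1715 -1.3018  0.6581]
[[-0.      0.0173 -0.9999]
 [ 0.0003 -0.9999 -0.0173]
 [-1.     -0.0003  0.    ]]
```

```bash

python3 -m creep '[{"claw":85,"offset":[0,150,-55],"spin":0},{"claw":85,"offset":[0,150,-55],"spin":0},{"claw":85,"offset":[0,150,-55],"spin":0},{"claw":85,"offset":[0,150,-55],"spin":0},{"claw":85,"offset":[0,150,-55],"spin":0}]'
python3 -c "
from h import *
st()"
```

```text
clock: 1.4
ee_pos: [0.2927, -0.7645, 0.2164]
tcp_rot: [1.896, 1.528, -1.23]
ft_force: [0.1, -0.8, 0.4]
gripper_width: 0.992
t 1.4 p [ 0.2927 -0.7645  0.2164] q [-1.2834  1.0511  1.2191  1.6962  0.0023  1.8421] w 0.992 F [ 0.1385 -0.788   0.4486]
[[ 0.0142  0.0159 -0.9998]
 [-0.0401 -0.9991 -0.0164]
 [-0.9991  0.0404 -0.0136]]
```

```bash

python3 -m creep '[{"claw":85,"offset":[0,100,-35],"spin":0},{"claw":85,"offset":[0,100,-35],"spin":0},{"claw":85,"offset":[0,100,-35],"spin":0},{"claw":85,"offset":[0,0,0],"spin":0},{"claw":85,"offset":[0,0,0],"spin":0}]'
python3 -c "
from h import *
st()"
```

```text
clock: 1.82
ee_pos: [0.2919, -0.762, 0.2227]
tcp_rot: [1.893, 1.527, -1.234]
ft_force: [0.1, -0.4, 1.4]
gripper_width: 0.992
t 1.82 p [ 0.2919 -0.762   0.2227] q [-1.2834  1.044   1.2207  1.7041  0.0022  1.843 ] w 0.992 F [ 0.1224 -0.4416  1.3641]
[[ 0.0144  0.0149 -0.9998]
 [-0.041  -0.999  -0.0155]
 [-0.9991  0.0412 -0.0138]]
```

```bash

python3 -m creep '[{"claw":85,"offset":[-80,150,-55],"spin":0},{"claw":85,"offset":[-80,150,-55],"spin":0},{"claw":85,"offset":[-80,150,-55],"spin":0},{"claw":85,"offset":[-80,150,-55],"spin":0},{"claw":85,"offset":[-80,150,-55],"spin":0}]'
python3 -c "
from h import *
st()"
```

```text
clock: 2.23
ee_pos: [0.2977, -0.7771, 0.2327]
tcp_rot: [1.896, 1.479, -1.231]
ft_force: [0.4, -0.2, -0.9]
gripper_width: 0.996
t 2.23 p [ 0.2977 -0.7771  0.2327] q [-1.2828  1.0331  1.2207  1.667   0.0047  1.8443] w 0.996 F [ 0.4067 -0.2205 -0.8585]
[[ 0.0304  0.0134 -0.9994]
 [-0.0861 -0.9962 -0.016 ]
 [-0.9958  0.0866 -0.0292]]
```

```bash
cat >> h.py <<'E'
def to(*P):
    s,R=st(); print("lean",np.degrees(np.arccos(-R[2,0])),"head",np.degrees(np.arctan2(R[1,0],R[0,0])))
    for p in P: print(p,"offset mm",R.T@(np.array(p)-s["ee_pos"])*1000)
E
python3 -c "
from h import *
to([.4,-.5,.32])"
```

```text
t 2.23 p [ 0.2977 -0.7771  0.2327] q [-1.2828  1.0331  1.2207  1.667   0.0047  1.8443] w 0.996 F [ 0.4067 -0.2205 -0.8585]
[[ 0.0304  0.0134 -0.9994]
 [-0.0861 -0.9962 -0.016 ]
 [-0.9958  0.0866 -0.0292]]
lean 5.242216097235824 head -70.53435649758117
[0.4, -0.5, 0.32] offset mm [-107.6971 -267.1174 -109.2748]
```

```bash

python3 -m creep '[{"claw":85,"offset":[-20,-50,-20],"spin":-7},{"claw":85,"offset":[-40,-90,-40],"spin":-14},{"claw":85,"offset":[-55,-130,-60],"spin":-21},{"claw":85,"offset":[-70,-170,-75],"spin":-28},{"claw":85,"offset":[-85,-205,-90],"spin":-35}]'
python3 -c "
from h import *
to([.47,-.3,.33])"
```

```text
clock: 2.65
ee_pos: [0.3646, -0.609, 0.2875]
tcp_rot: [1.329, 1.48, -1.228]
ft_force: [-0.3, -0.3, 1.1]
gripper_width: 0.999
t 2.65 p [ 0.3646 -0.609   0.2875] q [-1.1165  0.5989  0.5184  1.4001 -0.0101  1.4399] w 0.999 F [-0.3497 -0.2706  1.0716]
[[ 0.0305  0.5507 -0.8341]
 [-0.0854 -0.83   -0.5511]
 [-0.9959  0.088   0.0217]]
lean 5.203370579912126 head -70.35879942892308
[0.47, -0.3, 0.33] offset mm [ -65.4589 -194.714  -257.2546]
```

```bash

python3 -m creep '[{"claw":85,"offset":[-40,-110,-140],"spin":-7},{"claw":85,"offset":[-40,-110,-140],"spin":-14},{"claw":85,"offset":[-40,-110,-140],"spin":-21},{"claw":85,"offset":[-40,-110,-140],"spin":-28},{"claw":85,"offset":[-40,-110,-140],"spin":-35}]'
python3 -c "
from h import *
to([.56,-.15,.33])"
```

```text
clock: 3.07
ee_pos: [0.422, -0.4346, 0.3164]
tcp_rot: [0.74, 1.48, -1.202]
ft_force: [1.2, -0.5, 0.9]
gripper_width: 0.997
t 3.07 p [ 0.422  -0.4346  0.3164] q [-0.8915  0.3619  0.2161  1.3382 -0.0278  1.049 ] w 0.997 F [ 1.2226 -0.5254  0.8938]
[[ 0.0328  0.931  -0.3635]
 [-0.0848 -0.3598 -0.9292]
 [-0.9959  0.0613  0.0672]]
lean 5.218119784675568 head -68.85616735387427
[0.56, -0.15, 0.33] offset mm [ -33.1118   26.8774 -313.7131]
```

```bash

python3 -m creep '[{"claw":85,"offset":[-5,5,-40],"spin":-7},{"claw":85,"offset":[-10,10,-80],"spin":-14},{"claw":85,"offset":[-15,15,-120],"spin":-21},{"claw":85,"offset":[-20,18,-155],"spin":-28},{"claw":85,"offset":[-25,20,-195],"spin":-35}]'
python3 -c "
from h import *
to([.56,-.15,.33])"
```

```text
clock: 3.48
ee_pos: [0.5117, -0.2628, 0.3279]
tcp_rot: [0.112, 1.479, -1.223]
ft_force: [1.1, -0.1, -0.6]
gripper_width: 0.992
t 3.48 p [ 0.5117 -0.2628  0.3279] q [-0.5561  0.3118  0.1745  1.3614 -0.0567  0.7771] w 0.992 F [ 1.1032 -0.0867 -0.5757]
[[ 0.0312  0.9722  0.2319]
 [-0.086   0.2337 -0.9685]
 [-0.9958  0.0102  0.0909]]
lean 5.251212077271375 head -70.08528707513958
[0.56, -0.15, 0.33] offset mm [-10.3057  73.3469 -97.8366]
```

```bash

python3 -m creep '[{"claw":85,"offset":[-5,35,-20],"spin":-7},{"claw":85,"offset":[-10,75,-40],"spin":-14},{"claw":85,"offset":[-10,110,-60],"spin":-21},{"claw":85,"offset":[-10,145,-80],"spin":-28},{"claw":85,"offset":[-10,180,-98],"spin":-35}]'
python3 -c "
from h import *
to([.85,-.14,.33])"
```

```text
clock: 3.9
ee_pos: [0.6651, -0.1248, 0.3308]
tcp_rot: [-0.489, 1.48, -1.213]
ft_force: [1.1, -1.7, 0.4]
gripper_width: 0.994
t 3.9 p [ 0.6651 -0.1248  0.3308] q [-0.2471  0.5758  0.592   1.5351 -0.0749  0.4741] w 0.994 F [ 1.1143 -1.7414  0.4012]
[[ 0.0319  0.6625  0.7484]
 [-0.0852  0.7478 -0.6584]
 [-0.9959 -0.0428  0.0803]]
lean 5.220392521495008 head -69.47926699156102
[0.85, -0.14, 0.33] offset mm [  8.0287 111.158  148.3059]
```

```bash
python3 -c "
from h import *
to([.81,-.16,.36])"
python3 -m creep '[{"claw":85,"offset":[-25,73,133],"spin":-7},{"claw":85,"offset":[-25,73,133],"spin":-14},{"claw":85,"offset":[-25,73,133],"spin":-21},{"claw":85,"offset":[-25,73,133],"spin":-28},{"claw":85,"offset":[-25,73,133],"spin":-32}]'
python3 -c "
from h import *
to([.91,-.18,.36],[.91,-.18,.46],[.81,-.18,.46])"
```

```text
t 3.9 p [ 0.6651 -0.1248  0.3308] q [-0.2471  0.5758  0.592   1.5351 -0.0749  0.4741] w 0.994 F [ 1.1143 -1.7414  0.4012]
[[ 0.0319  0.6625  0.7484]
 [-0.0852  0.7478 -0.6584]
 [-0.9959 -0.0428  0.0803]]
lean 5.220392521495008 head -69.47926699156102
[0.81, -0.16, 0.36] offset mm [-21.4184  68.4181 133.9471]
clock: 4.32
ee_pos: [0.7591, -0.1497, 0.3252]
tcp_rot: [-0.709, 1.46, -0.961]
ft_force: [-0.8, -0.3, -2.2]
gripper_width: 0.994
t 4.32 p [ 0.7591 -0.1497  0.3252] q [-0.2497  0.9095  1.2137  1.7912 -0.072  -0.0009] w 0.994 F [-0.7794 -0.3193 -2.1744]
[[ 0.0632  0.2514  0.9658]
 [-0.0903  0.9652 -0.2454]
 [-0.9939 -0.0718  0.0837]]
lean 6.328421188313843 head -55.0404658202071
[0.91, -0.18, 0.36] offset mm [-22.2998   6.1984 156.0845]
[0.91, -0.18, 0.46] offset mm [-121.6904   -0.9767  164.4522]
[0.81, -0.18, 0.46] offset mm [-128.0064  -26.12     67.871 ]
```

```bash

python3 -m creep '[{"claw":85,"offset":[-120,0,165],"spin":0},{"claw":85,"offset":[-120,0,165],"spin":0},{"claw":85,"offset":[-120,0,165],"spin":0},{"claw":85,"offset":[-120,0,165],"spin":0},{"claw":85,"offset":[-120,0,165],"spin":0}]'
python3 -c "
from h import *
to([.81,-.18,.56])"
python3 -m creep '[{"claw":85,"offset":[-20,0,165],"spin":0},{"claw":85,"offset":[-20,0,165],"spin":0},{"claw":85,"offset":[-20,0,165],"spin":0},{"claw":85,"offset":[-20,0,165],"spin":0},{"claw":85,"offset":[-20,0,165],"spin":0}]'
python3 -c "
from h import *
to([.81,-.18,.56])"
```

```text
clock: 4.73
ee_pos: [0.7636, -0.1555, 0.36]
tcp_rot: [-0.441, 1.407, -0.699]
ft_force: [-0.4, 0.0, -0.3]
gripper_width: 0.994
t 4.73 p [ 0.7636 -0.1555  0.36  ] q [-0.2563  0.8692  1.2207  1.774  -0.07   -0.0029] w 0.994 F [-0.4494  0.0109 -0.2609]
[[ 0.1249  0.2601  0.9575]
 [-0.105   0.9631 -0.2479]
 [-0.9866 -0.0696  0.1476]]
lean 9.389484965791958 head -40.064592864668946
[0.81, -0.18, 0.56] offset mm [-188.9829  -25.4063   79.9859]
clock: 5.15
ee_pos: [0.801, -0.1721, 0.3306]
tcp_rot: [-0.351, 1.369, -0.607]
ft_force: [-0.4, 0.6, 0.1]
gripper_width: 0.999
t 5.15 p [ 0.801  -0.1721  0.3306] q [-0.2653  0.9136  1.2207  1.6879 -0.067  -0.0157] w 0.999 F [-0.371   0.609   0.0993]
[[ 0.1643  0.2589  0.9518]
 [-0.114   0.9635 -0.2424]
 [-0.9798 -0.0687  0.1878]]
lean 11.534333215212115 head -34.75536377045196
[0.81, -0.18, 0.56] offset mm [-222.3728  -21.0509   53.5449]
```

```bash

python3 -m creep '[{"claw":85,"offset":[-250,0,50],"spin":0},{"claw":85,"offset":[-250,0,50],"spin":0},{"claw":85,"offset":[-250,0,50],"spin":0},{"claw":85,"offset":[-250,0,50],"spin":0},{"claw":85,"offset":[-250,0,50],"spin":0}]'
python3 -c "
from h import *
to([.81,-.18,.56])"
```

```text
clock: 5.57
ee_pos: [0.7324, -0.1487, 0.4464]
tcp_rot: [-0.291, 1.332, -0.545]
ft_force: [0.2, 0.9, 0.1]
gripper_width: 0.997
t 5.57 p [ 0.7324 -0.1487  0.4464] q [-0.2593  0.752   1.2207  1.8103 -0.0667 -0.0128] w 0.997 F [0.216  0.9073 0.0839]
[[ 0.202   0.2584  0.9447]
 [-0.1225  0.9637 -0.2374]
 [-0.9717 -0.0678  0.2263]]
lean 13.666358283333524 head -31.23312039679603
[0.81, -0.18, 0.56] offset mm [-90.8549 -17.7863 106.4429]
```

```bash

python3 -m creep '[{"claw":85,"offset":[-150,0,210],"spin":0},{"claw":85,"offset":[-150,0,210],"spin":0},{"claw":85,"offset":[-150,0,210],"spin":0},{"claw":85,"offset":[-150,0,210],"spin":0},{"claw":85,"offset":[-150,0,210],"spin":0}]'
python3 -m creep '[{"claw":85,"offset":[-150,0,210],"spin":0},{"claw":85,"offset":[-150,0,210],"spin":0},{"claw":85,"offset":[-150,0,210],"spin":0},{"claw":85,"offset":[-150,0,210],"spin":0},{"claw":85,"offset":[-150,0,210],"spin":0}]'
python3 -c "
from h import *
to([.81,-.18,.56])"
```

```text
clock: 5.98
ee_pos: [0.7361, -0.1531, 0.4639]
tcp_rot: [-0.248, 1.293, -0.501]
ft_force: [-0.4, 0.5, 0.1]
gripper_width: 0.994
clock: 6.4
ee_pos: [0.7357, -0.155, 0.4884]
tcp_rot: [-0.212, 1.249, -0.463]
ft_force: [-0.3, -0.5, 0.1]
gripper_width: 0.996
t 6.4 p [ 0.7357 -0.155   0.4884] q [-0.2682  0.7011  1.2201  1.7736 -0.0614 -0.027 ] w 0.996 F [-0.3468 -0.5257  0.0764]
[[ 0.283   0.2581  0.9237]
 [-0.1415  0.9638 -0.2259]
 [-0.9486 -0.0667  0.3093]]
lean 18.447187311443695 head -26.556318813313066
[0.81, -0.18, 0.56] offset mm [-43.365   -9.7409  96.4135]
```

```bash

python3 -m creep '[{"claw":85,"offset":[-50,10,300],"spin":0},{"claw":85,"offset":[-50,10,300],"spin":0},{"claw":85,"offset":[-50,10,300],"spin":0},{"claw":85,"offset":[-50,10,300],"spin":0},{"claw":85,"offset":[-50,10,300],"spin":0}]'
python3 -m creep '[{"claw":85,"offset":[-150,15,250],"spin":0},{"claw":85,"offset":[-150,15,250],"spin":0},{"claw":85,"offset":[-150,15,250],"spin":0},{"claw":85,"offset":[-150,15,250],"spin":0},{"claw":85,"offset":[-150,15,250],"spin":0}]'
python3 -c "
from h import *
to([.81,-.18,.56])"
```

```text
clock: 6.82
ee_pos: [0.7802, -0.1665, 0.4642]
tcp_rot: [-0.188, 1.208, -0.437]
ft_force: [-0.4, -0.1, -0.2]
gripper_width: 0.995
clock: 7.23
ee_pos: [0.78, -0.16, 0.4946]
tcp_rot: [-0.165, 1.158, -0.412]
ft_force: [-0.1, 0.8, 0.6]
gripper_width: 0.995
t 7.23 p [ 0.78   -0.16    0.4946] q [-0.2598  0.7137  1.2207  1.6696 -0.0609 -0.0248] w 0.995 F [-0.1269  0.8444  0.6075]
[[ 0.3673  0.2576  0.8937]
 [-0.1606  0.964  -0.2119]
 [-0.9161 -0.0657  0.3955]]
lean 23.633030779448813 head -23.614783170325058
[0.81, -0.18, 0.56] offset mm [-45.6867 -15.8726  56.8946]
```

```bash

python3 -m creep '[{"claw":85,"offset":[-130,130,150],"spin":0},{"claw":85,"offset":[-130,130,150],"spin":0},{"claw":85,"offset":[-130,130,150],"spin":0},{"claw":85,"offset":[-130,130,150],"spin":0},{"claw":85,"offset":[-130,130,150],"spin":0}]'
python3 -m creep '[{"claw":85,"offset":[-130,130,150],"spin":0},{"claw":85,"offset":[-130,130,150],"spin":0},{"claw":85,"offset":[-130,130,150],"spin":0},{"claw":85,"offset":[-130,130,150],"spin":0},{"claw":85,"offset":[-130,130,150],"spin":0}]'
python3 -c "
from h import *
to([.81,-.18,.56])"
```

```text
clock: 7.65
ee_pos: [0.7811, -0.0775, 0.5239]
tcp_rot: [-0.14, 1.117, -0.384]
ft_force: [0.1, -0.7, -0.5]
gripper_width: 0.995
clock: 8.07
ee_pos: [0.7758, -0.0065, 0.5491]
tcp_rot: [-0.113, 1.076, -0.355]
ft_force: [0.5, 0.1, 0.0]
gripper_width: 0.997
t 8.07 p [ 0.7758 -0.0065  0.5491] q [-0.0344  0.6466  1.2197  1.6708 -0.15    0.1707] w 0.997 F [0.5421 0.0913 0.0218]
[[ 0.4451  0.2517  0.8594]
 [-0.1649  0.9663 -0.1976]
 [-0.8802 -0.0537  0.4716]]
lean 28.33646373533914 head -20.326056261888823
[0.81, -0.18, 0.56] offset mm [  34.1872 -159.6106   68.81  ]
```

```bash

python3 -m creep '[{"claw":85,"offset":[-100,150,200],"spin":0},{"claw":85,"offset":[-100,150,200],"spin":0},{"claw":85,"offset":[-100,150,200],"spin":0},{"claw":85,"offset":[-100,150,200],"spin":0},{"claw":85,"offset":[-100,150,200],"spin":0}]'
python3 -m creep '[{"claw":85,"offset":[-100,150,200],"spin":0},{"claw":85,"offset":[-100,150,200],"spin":0},{"claw":85,"offset":[-100,150,200],"spin":0},{"claw":85,"offset":[-100,150,200],"spin":0},{"claw":85,"offset":[-100,150,200],"spin":0}]'
python3 -c "
from h import *
to([.81,-.18,.56])"
```

```text
clock: 8.48
ee_pos: [0.7887, 0.0511, 0.5538]
tcp_rot: [-0.086, 1.035, -0.323]
ft_force: [-0.3, -0.1, 0.6]
gripper_width: 0.993
clock: 8.9
ee_pos: [0.7956, 0.102, 0.5632]
tcp_rot: [-0.056, 0.99, -0.288]
ft_force: [-0.2, 0.2, -0.0]
gripper_width: 0.995
t 8.9 p [0.7956 0.102  0.5632] q [ 0.1284  0.652   1.2198  1.598  -0.2236  0.2979] w 0.995 F [-0.1813  0.212  -0.004 ]
[[ 0.5261  0.2385  0.8163]
 [-0.1557  0.9707 -0.1832]
 [-0.836  -0.0307  0.5478]]
lean 33.27626049813644 head -16.484084241339495
[0.81, -0.18, 0.56] offset mm [  54.1854 -270.1777   61.6482]
```

```bash

python3 -m creep '[{"claw":85,"offset":[-50,150,200],"spin":0},{"claw":85,"offset":[-50,150,200],"spin":0},{"claw":85,"offset":[-50,150,200],"spin":0},{"claw":85,"offset":[-50,150,200],"spin":0},{"claw":85,"offset":[-50,150,200],"spin":0}]'
python3 - <<'E'
from h import *
s,R=st()
x=R[:,0]; lean=np.arccos(-x[2]); print(np.degrees(lean), np.degrees(np.arctan2(x[1],x[0])))
# grasp: TCP = G - 3mm*x
G=np.array([.616,.2595,.124]); T=G-.003*x
for b in (0,.06,.12,.16,.2,.25): print(b,T-b*x)
to([.44,.3,.5])
E
```

```text
clock: 9.32
ee_pos: [0.8183, 0.1452, 0.5566]
tcp_rot: [-0.03, 0.948, -0.256]
ft_force: [0.2, 0.4, -0.8]
gripper_width: 0.992
t 9.32 p [0.8183 0.1452 0.5566] q [ 0.1861  0.6785  1.2191  1.5358 -0.2522  0.3372] w 0.992 F [ 0.2143  0.3793 -0.7543]
[[ 0.5642  0.2296  0.7931]
 [-0.1477  0.9731 -0.1767]
 [-0.8123 -0.0175  0.5829]]
35.674131711668714 -14.671829914229468
0 [0.6143 0.2599 0.1264]
0.06 [0.5805 0.2688 0.1752]
0.12 [0.5466 0.2777 0.2239]
0.16 [0.524  0.2836 0.2564]
0.2 [0.5015 0.2895 0.2889]
0.25 [0.4733 0.2969 0.3295]
t 9.32 p [0.8183 0.1452 0.5566] q [ 0.1861  0.6785  1.2191  1.5358 -0.2522  0.3372] w 0.992 F [ 0.2143  0.3793 -0.7543]
[[ 0.5642  0.2296  0.7931]
 [-0.1477  0.9731 -0.1767]
 [-0.8123 -0.0175  0.5829]]
lean 35.674131711668714 head -14.671829914229468
[0.44, 0.3, 0.5] offset mm [-190.2905   64.7739 -360.4222]
```

```bash

python3 -m creep '[{"claw":85,"offset":[-18,6,-35],"spin":0},{"claw":85,"offset":[-36,12,-70],"spin":0},{"claw":85,"offset":[-55,18,-105],"spin":0},{"claw":85,"offset":[-73,24,-140],"spin":0},{"claw":85,"offset":[-90,30,-172],"spin":0}]'
python3 - <<'E'
from h import *
to([.46,.3,.42])
T=env.camera_params("wrist")["camera_from_world"]; s,R=st()
c=-T[:3,:3].T@T[:3,3]; print("cam in tool",R.T@(c-s["ee_pos"]))
E
```

```text
clock: 9.73
ee_pos: [0.6564, 0.2088, 0.5319]
tcp_rot: [-0.03, 0.947, -0.257]
ft_force: [-0.7, 1.2, 0.9]
gripper_width: 0.995
t 9.73 p [0.6564 0.2088 0.5319] q [ 0.3572  0.2363  0.4202  1.2234 -0.3433  0.4906] w 0.995 F [-0.6711  1.2139  0.9119]
[[ 0.5647  0.2311  0.7923]
 [-0.1485  0.9728 -0.1778]
 [-0.8118 -0.0172  0.5837]]
lean 35.72606411849014 head -14.73627299276542
[0.46, 0.3, 0.42] offset mm [ -33.5826   45.2487 -237.1817]
t 9.73 p [0.6564 0.2088 0.5319] q [ 0.3572  0.2363  0.4202  1.2234 -0.3433  0.4906] w 0.995 F [-0.6711  1.2139  0.9119]
[[ 0.5647  0.2311  0.7923]
 [-0.1485  0.9728 -0.1778]
 [-0.8118 -0.0172  0.5837]]
cam in tool [-0.12   -0.0001 -0.066 ]
```

```bash

python3 -m creep '[{"claw":85,"offset":[-8,8,-38],"spin":0},{"claw":85,"offset":[-16,16,-76],"spin":0},{"claw":85,"offset":[-24,24,-114],"spin":0},{"claw":85,"offset":[-30,32,-152],"spin":0},{"claw":85,"offset":[-35,38,-190],"spin":0}]'
python3 - <<'E'
from h import *
import cv2
to([.4735,.297,.33])
env.get_image
im=env.get_image("wrist"); cv2.imwrite("pics/w1.png",im[:,:,::-1])
print(proj("wrist",np.array([.616,.26,.174])),proj("wrist",np.array([.616,.26,.07])))
E
```

```text
clock: 10.15
ee_pos: [0.4952, 0.2851, 0.4494]
tcp_rot: [-0.028, 0.946, -0.255]
ft_force: [0.5, 1.5, 0.6]
gripper_width: 0.991
t 10.15 p [0.4952 0.2851 0.4494] q [ 0.6429  0.037  -0.0161  1.0951 -0.475   0.7664] w 0.991 F [0.4663 1.489  0.6303]
[[ 0.566   0.2303  0.7916]
 [-0.1474  0.973  -0.1777]
 [-0.8111 -0.0161  0.5847]]
lean 35.79727429218282 head -14.594900865513468
[0.4735, 0.297, 0.33] offset mm [ 82.7914   8.5484 -89.0713]
(np.float64(335.86650703512333), np.float64(155.67235744232505)) (np.float64(336.53029167976706), np.float64(102.25275369325877))
```

View pics/w1.png

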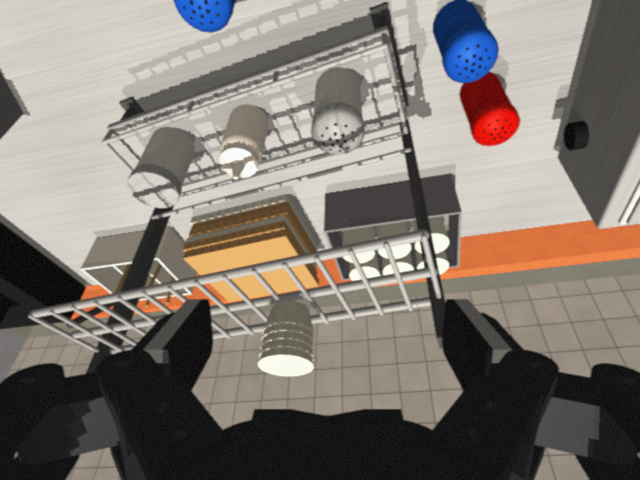

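```bash

python3 - <<'E'
from h import *
import cv2
P=env.camera_params("wrist"); 
im=env.get_image("wrist")
b=im[:,:,::-1].copy()
import h
h.env=type("E",(),{"camera_params":staticmethod(lambda n:P),"sense":env.sense})
for z in (.07,.148,.174):
    u=proj("wrist",np.array([.616,.26,z])); print(z,u); cv2.circle(b,(int(round(u[0])),int(round(u[1]))),2,(0,255,255),-1)
for c in ([.5582,.3245,.098],[.6015,-.043,.098],[.594,.3297,.325],[.6344,-.0454,.325]):
    u=proj("wrist",np.array(c)); print(c,u); cv2.circle(b,(int(round(u[0])),int(round(u[1]))),3,(255,0,255),-1)
to([.4735,.297,.33])
cv2.imwrite("pics/w2.png",b)
cv2.imwrite("pics/w2z.png",cv2.resize(b[40:240,240:440],None,fx=3,fy=3,interpolation=2))
E
```

```text
0.07 (np.float64(336.53029167976706), np.float64(102.25275369325877))
0.148 (np.float64(336.05214142013915), np.float64(140.7330011770533))
0.174 (np.float64(335.86650703512333), np.float64(155.67235744232505))
[0.5582, 0.3245, 0.098] (np.float64(386.2174678635394), np.float64(54.4113934211486))
[0.6015, -0.043, 0.098] (np.float64(103.73463007409475), np.float64(149.1994202952302))
[0.594, 0.3297, 0.325] (np.float64(422.7383303375296), np.float64(246.40590853871387))
[0.6344, -0.0454, 0.325] (np.float64(32.471859159499274), np.float64(319.6259094162071))
t 10.25 p [0.4913 0.2851 0.4443] q [ 0.646   0.0373 -0.0237  1.0981 -0.4726  0.7642] w 0.998 F [ 0.4934 -0.5667 -0.731 ]
[[ 0.5585  0.2244  0.7986]
 [-0.149   0.9742 -0.1696]
 [-0.816  -0.0243  0.5775]]
lean 35.31095326705088 head -14.937792838145961
[0.4735, 0.297, 0.33] offset mm [ 81.5211  10.3485 -82.2547]
```

View pics/w2.png

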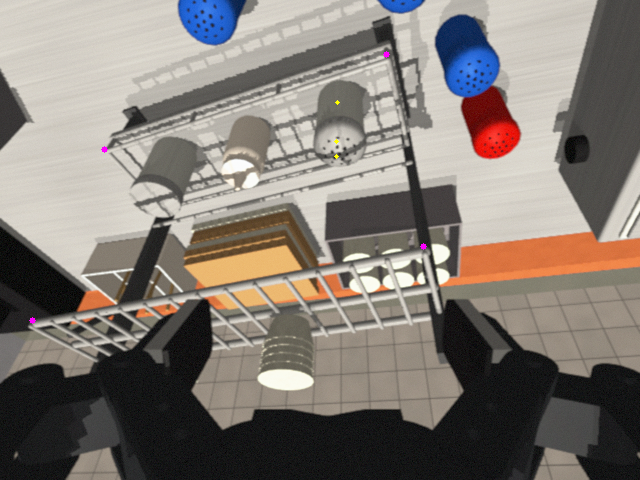

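View pics/w2z.png

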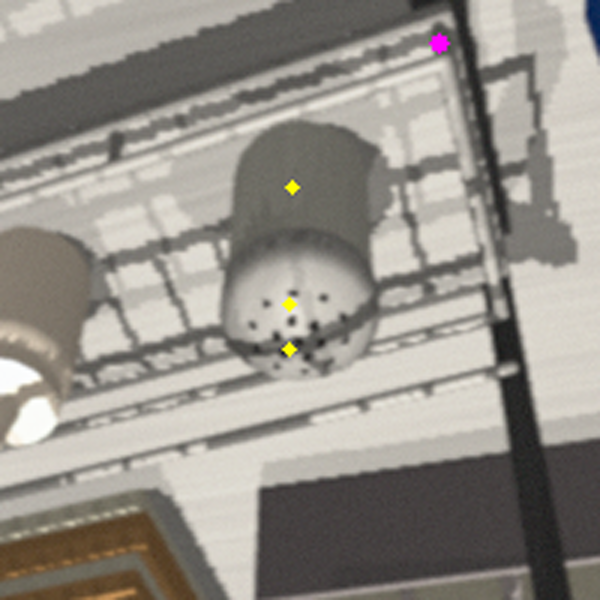

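```bash

python3 - <<'E'
from h import *
t=np.linspace(0,2*np.pi,90)
for c in ([.616,.26],[.613,.263],[.609,.263]):
    f=lambda r,z:np.array([proj("wrist",np.array([c[0]+r*np.cos(a),c[1]+r*np.sin(a),z])) for a in t])
    A,L,M=f(.027,.07),f(.0285,.150),f(.0285,.166)
    print(c,"foot vmin",A[:,1].min(),"u",A[:,0].min(),A[:,0].max(),"lid150 u",L[:,0].min(),L[:,0].max(),"v",L[:,1].min(),L[:,1].max(),"lid166 u",M[:,0].min(),M[:,0].max(),"vmax",M[:,1].max())
E
```

```text
[0.616, 0.26] foot vmin 76.61009724550334 u 314.50152865668196 359.062006481092 lid150 u 309.8954160687131 362.69106699467875 v 114.02410830125643 158.69063546957403 lid166 u 309.12032817501256 363.2397853197432 vmax 167.79797916264988
[0.613, 0.263] foot vmin 73.61835165118981 u 316.29597362785756 361.12962702809466 lid150 u 311.87957915500414 365.0387969654896 v 110.90179181003296 156.16607891848952 lid166 u 311.1491623842111 365.6507133752274 vmax 165.27269553597125
[0.609, 0.263] foot vmin 70.29832182475792 u 315.4801136408371 360.6010547071319 lid150 u 310.93065653240274 364.4728121964477 v 107.423422159994 153.34890409446675 lid166 u 310.1707162806947 365.07486183183767 vmax 162.45178618937794
```

```bash
python3 -c "
from h import *
to([.5036,.2932,.2876])"
python3 -m creep '[{"claw":85,"offset":[25,2,-12],"spin":0},{"claw":85,"offset":[50,4,-24],"spin":0},{"claw":85,"offset":[80,6,-36],"spin":0},{"claw":85,"offset":[110,8,-50],"spin":0},{"claw":85,"offset":[130,11,-80],"spin":0}]'
python3 - <<'E'
from h import *
s,R=st();x=R[:,0];T=np.array([.617,.263,.122])-.003*x
to(T-.14*x,T)
E
```

```text
t 10.25 p [0.4913 0.2851 0.4443] q [ 0.646   0.0373 -0.0237  1.0981 -0.4726  0.7642] w 0.998 F [ 0.4934 -0.5667 -0.731 ]
[[ 0.5585  0.2244  0.7986]
 [-0.149   0.9742 -0.1696]
 [-0.816  -0.0243  0.5775]]
lean 35.31095326705088 head -14.937792838145961
[0.5036, 0.2932, 0.2876] offset mm [133.4971  14.4312 -82.0591]
clock: 10.67
ee_pos: [0.5127, 0.2898, 0.2977]
tcp_rot: [-0.024, 0.943, -0.256]
ft_force: [1.0, 0.1, 0.5]
gripper_width: 0.998
t 10.67 p [0.5127 0.2898 0.2977] q [ 0.6302  0.0852 -0.3583  0.697  -0.4722  0.7564] w 0.998 F [1.0242 0.113  0.4537]
[[ 0.5682  0.2338  0.789 ]
 [-0.1486  0.9722 -0.181 ]
 [-0.8094 -0.0144  0.5871]]
t 10.67 p [0.5127 0.2898 0.2977] q [ 0.6302  0.0852 -0.3583  0.697  -0.4722  0.7564] w 0.998 F [1.0242 0.113  0.4537]
[[ 0.5682  0.2338  0.789 ]
 [-0.1486  0.9722 -0.181 ]
 [-0.8094 -0.0144  0.5871]]
lean 35.96693018644961 head -14.653962047357654
[0.5357 0.2842 0.2377] offset mm [ 62.4455   0.8801 -16.0472]
[0.6153 0.2634 0.1244] offset mm [202.4455   0.8801 -16.0472]
```

```bash

python3 -m creep '[{"claw":85,"offset":[20,1,-10],"spin":0},{"claw":85,"offset":[40,1,-14],"spin":0},{"claw":85,"offset":[60,1,-16],"spin":0},{"claw":85,"offset":[75,1,-16],"spin":0},{"claw":85,"offset":[75,1,-16],"spin":0}]'
python3 - <<'E'
from h import *
s,R=st();x=R[:,0];T=np.array([.617,.263,.122])-.003*x
to(T)
E
```

```text
clock: 11.08
ee_pos: [0.5399, 0.2815, 0.2241]
tcp_rot: [-0.035, 0.949, -0.263]
ft_force: [-0.6, -0.5, 0.0]
gripper_width: 0.993
t 11.08 p [0.5399 0.2815 0.2241] q [ 0.5835  0.1655 -0.4643  0.4978 -0.451   0.7079] w 0.993 F [-0.635  -0.4899  0.0073]
[[ 0.5622  0.232   0.7938]
 [-0.1511  0.9725 -0.1773]
 [-0.8131 -0.0203  0.5818]]
t 11.08 p [0.5399 0.2815 0.2241] q [ 0.5835  0.1655 -0.4643  0.4978 -0.451   0.7079] w 0.993 F [-0.635  -0.4899  0.0073]
[[ 0.5622  0.232   0.7938]
 [-0.1511  0.9725 -0.1773]
 [-0.8131 -0.0203  0.5818]]
lean 35.60261117967979 head -15.043800184663656
[0.6153 0.2635 0.1244] offset mm [126.1911   2.002    5.0901]
```

```bash

python3 -m creep '[{"claw":85,"offset":[15,2,5],"spin":0},{"claw":85,"offset":[30,2,5],"spin":0},{"claw":85,"offset":[45,2,5],"spin":0},{"claw":85,"offset":[55,2,5],"spin":0},{"claw":85,"offset":[60,2,5],"spin":0}]'
python3 - <<'E'
from h import *
import cv2
s,R=st();x=R[:,0];T=np.array([.617,.263,.122])-.003*x
to(T)
im=env.get_image("wrist"); cv2.imwrite("pics/w3.png",im[:,:,::-1])
E
```

```text
clock: 11.5
ee_pos: [0.5786, 0.275, 0.1811]
tcp_rot: [-0.029, 0.947, -0.257]
ft_force: [0.2, -0.8, -0.2]
gripper_width: 0.992
t 11.5 p [0.5786 0.275  0.1811] q [ 0.5318  0.2506 -0.4851  0.3655 -0.4273  0.6554] w 0.992 F [ 0.2262 -0.7629 -0.1785]
[[ 0.5651  0.2308  0.7921]
 [-0.1484  0.9729 -0.1776]
 [-0.8116 -0.0172  0.584 ]]
t 11.5 p [0.5786 0.275  0.1811] q [ 0.5318  0.2506 -0.4851  0.3655 -0.4273  0.6554] w 0.992 F [ 0.2262 -0.7629 -0.1785]
[[ 0.5651  0.2308  0.7921]
 [-0.1484  0.9729 -0.1776]
 [-0.8116 -0.0172  0.584 ]]
lean 35.751277936963106 head -14.712679258061982
[0.6153 0.2634 0.1244] offset mm [68.408  -1.8309 -1.9594]
```

View pics/w3.png

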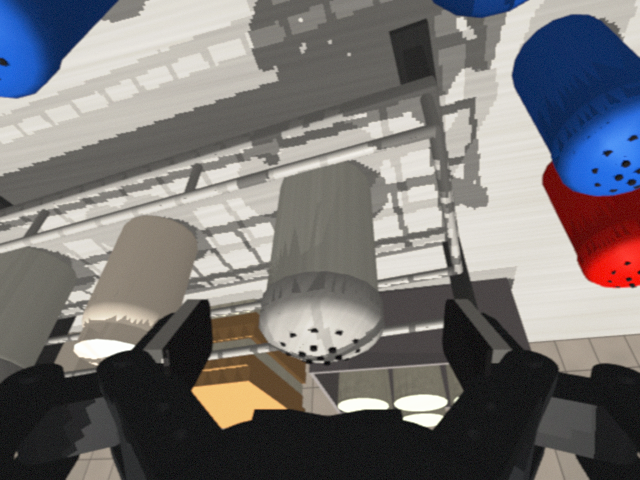

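```bash

python3 -m creep '[{"claw":85,"offset":[15,-2,0],"spin":0},{"claw":85,"offset":[30,-2,0],"spin":0},{"claw":85,"offset":[45,-2,0],"spin":0},{"claw":85,"offset":[58,-2,0],"spin":0},{"claw":85,"offset":[60,-2,0],"spin":0}]'
python3 - <<'E'
from h import *
import cv2
im=env.get_image("wrist"); cv2.imwrite("pics/w4.png",im[:,:,::-1])
s,R=st();x=R[:,0];T=np.array([.617,.263,.126])-.003*x
to(T)
E
```

```text
clock: 11.97
ee_pos: [0.6116, 0.2641, 0.1318]
tcp_rot: [-0.031, 0.948, -0.258]
ft_force: [-1.1, -0.6, -0.5]
gripper_width: 0.997
t 12.02 p [0.6114 0.2643 0.1322] q [ 0.4838  0.3423 -0.5074  0.2335 -0.405   0.6086] w 0.992 F [-0.2704 -0.9161 -0.3945]
[[ 0.5645  0.2305  0.7926]
 [-0.1485  0.9729 -0.1771]
 [-0.812  -0.0177  0.5834]]
t 12.02 p [0.6114 0.2643 0.1322] q [ 0.4838  0.3423 -0.5074  0.2335 -0.405   0.6086] w 0.992 F [-0.2704 -0.9161 -0.3945]
[[ 0.5645  0.2305  0.7926]
 [-0.1485  0.9729 -0.1771]
 [-0.812  -0.0177  0.5834]]
lean 35.70934720379276 head -14.739848611194002
[0.6153 0.2634 0.1284] offset mm [5.3556 0.1666 1.066 ]
```

View pics/w4.png

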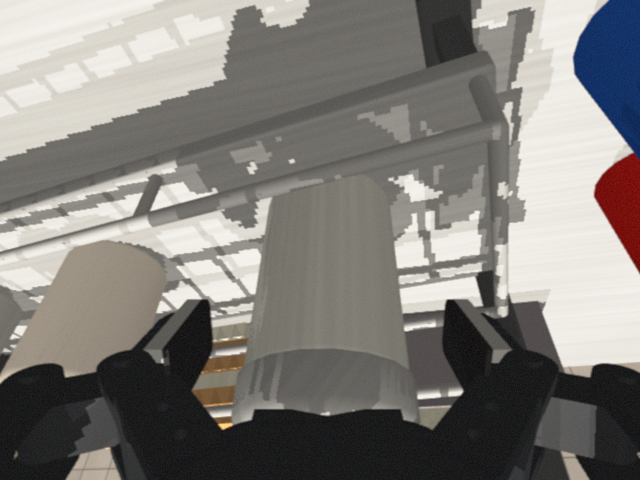

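```bash

python3 -m creep '[{"claw":85,"offset":[4,0,1],"spin":0},{"claw":70,"offset":[4,0,1],"spin":0},{"claw":60,"offset":[4,0,1],"spin":0},{"claw":48,"offset":[4,0,1],"spin":0},{"claw":48,"offset":[4,0,1],"spin":0}]' 45
python3 -m creep '[{"claw":40,"offset":[0,0,0],"spin":0},{"claw":40,"offset":[0,0,0],"spin":0},{"claw":40,"offset":[0,0,0],"spin":0},{"claw":40,"offset":[0,0,0],"spin":0},{"claw":40,"offset":[0,0,0],"spin":0}]' 45
python3 - <<'E'
from h import *
import cv2
im=env.get_image("wrist"); cv2.imwrite("pics/w5.png",im[:,:,::-1])
s,R=st(); print(R.T@np.array([-.005,-.001,.045]))
E
```

```text
clock: 12.43
ee_pos: [0.6151, 0.2642, 0.1317]
tcp_rot: [-0.027, 0.944, -0.254]
ft_force: [-2.3, -0.8, 4.0]
gripper_width: 0.621
clock: 12.85
ee_pos: [0.6152, 0.2641, 0.1317]
tcp_rot: [-0.027, 0.944, -0.254]
ft_force: [-2.2, -0.9, 6.3]
gripper_width: 0.625
t 12.9 p [0.6152 0.2641 0.1316] q [ 0.4806  0.3467 -0.5052  0.2261 -0.404   0.6048] w 0.625 F [-2.8406 -0.6493  6.3768]
[[ 0.5675  0.2302  0.7906]
 [-0.1475  0.973  -0.1775]
 [-0.8101 -0.0159  0.5861]]
[-0.0391 -0.0028  0.0226]
```

View pics/w5.png

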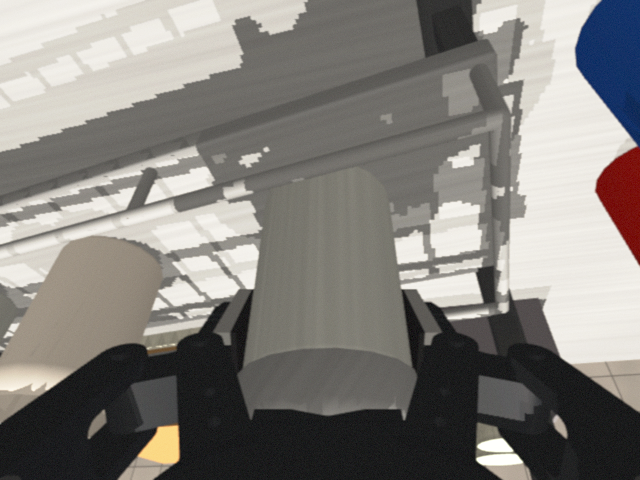

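```bash

python3 -m creep '[{"claw":40,"offset":[-5,0,3],"spin":0},{"claw":40,"offset":[-13,-1,8],"spin":0},{"claw":40,"offset":[-22,-2,13],"spin":0},{"claw":40,"offset":[-31,-2,19],"spin":0},{"claw":40,"offset":[-40,-3,24],"spin":0}]' 60
python3 - <<'E'
from h import *
import cv2
im=env.get_image("wrist"); cv2.imwrite("pics/w6.png",im[:,:,::-1])
im=env.get_image("side"); cv2.imwrite("pics/s6.png",cv2.resize(im[120:370,140:340,::-1],None,fx=3,fy=2.4))
s,R=st(); print(R.T@np.array([-.5,.0,.01]))
E
```

```text
clock: 13.32
ee_pos: [0.6099, 0.2627, 0.1776]
tcp_rot: [-0.028, 0.947, -0.255]
ft_force: [0.2, 0.1, -1.9]
gripper_width: 0.621
t 13.42 p [0.6114 0.2634 0.1798] q [ 0.4821  0.2822 -0.4514  0.343  -0.4037  0.6063] w 0.615 F [-1.1168 -0.0392 -2.3969]
[[ 0.5686  0.2298  0.7899]
 [-0.1458  0.9731 -0.1781]
 [-0.8096 -0.0139  0.5868]]
[-0.2924 -0.115  -0.3891]
```

View pics/w6.png

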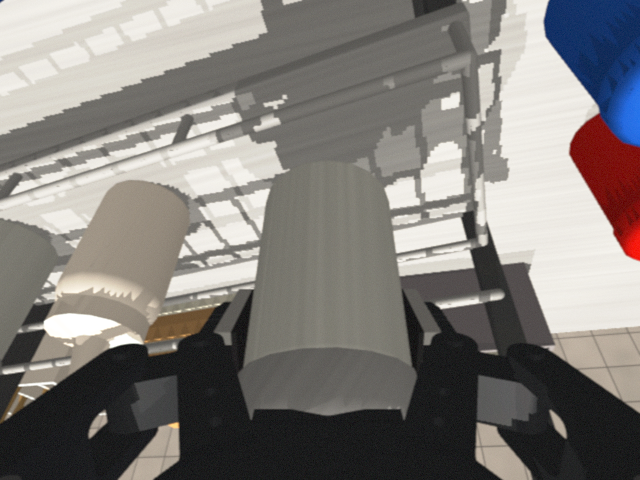

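View pics/s6.png

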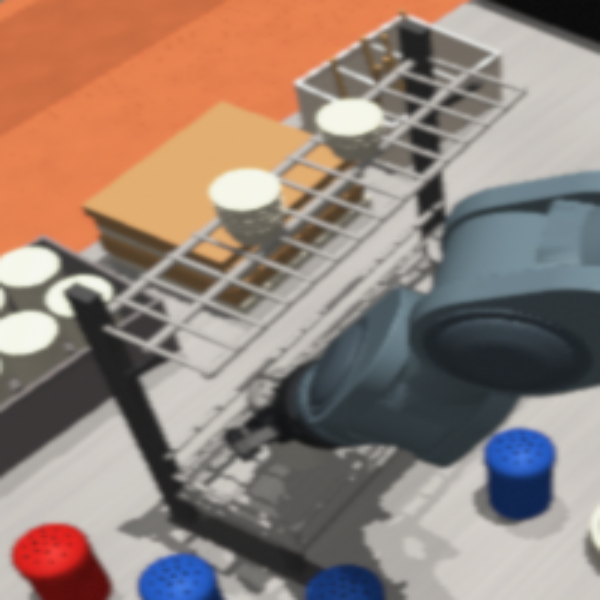

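```bash
python3 - <<'E'
from h import *
s,R=st(); print(R.T@np.array([-.150,-.016,.015])*1000, R.T@np.array([0,0,.007])*1000)
E
```

```text
t 13.42 p [0.6114 0.2634 0.1798] q [ 0.4821  0.2822 -0.4514  0.343  -0.4037  0.6063] w 0.615 F [-1.1168 -0.0392 -2.3969]
[[ 0.5686  0.2298  0.7899]
 [-0.1458  0.9731 -0.1781]
 [-0.8096 -0.0139  0.5868]]
[ -95.0982  -50.2438 -106.8312] [-5.6672 -0.0972  4.1077]
```

```bash

python3 -m creep '[{"claw":40,"offset":[-12,-5,-8],"spin":0},{"claw":40,"offset":[-30,-15,-30],"spin":0},{"claw":40,"offset":[-50,-26,-53],"spin":0},{"claw":40,"offset":[-70,-37,-77],"spin":0},{"claw":40,"offset":[-90,-48,-100],"spin":0}]'
python3 - <<'E'
from h import *
s,R=st(); 
to([.42,.06,.22],[.41,-.12,.22])
E
```

```text
clock: 13.83
ee_pos: [0.4671, 0.2462, 0.1913]
tcp_rot: [-0.03, 0.948, -0.256]
ft_force: [-0.0, 0.3, -2.7]
gripper_width: 0.62
t 13.83 p [0.4671 0.2462 0.1913] q [ 0.6082  0.0495 -0.6937  0.3915 -0.4598  0.7311] w 0.62 F [-0.0381  0.32   -2.6746]
[[ 0.5642  0.23    0.7929]
 [-0.1479  0.973  -0.177 ]
 [-0.8123 -0.0174  0.583 ]]
t 13.83 p [0.4671 0.2462 0.1913] q [ 0.6082  0.0495 -0.6937  0.3915 -0.4598  0.7311] w 0.62 F [-0.0381  0.32   -2.6746]
[[ 0.5642  0.23    0.7929]
 [-0.1479  0.973  -0.177 ]
 [-0.8123 -0.0174  0.583 ]]
lean 35.68102375310475 head -14.687727661544594
[0.42, 0.06, 0.22] offset mm [ -22.3527 -192.5559   12.3634]
[0.41, -0.12, 0.22] offset mm [  -1.3748 -370.0018   36.2984]
```

```bash

python3 -m creep '[{"claw":40,"offset":[-5,-35,4],"spin":0},{"claw":40,"offset":[-10,-72,8],"spin":0},{"claw":40,"offset":[-15,-110,10],"spin":0},{"claw":40,"offset":[-20,-148,12],"spin":0},{"claw":40,"offset":[-22,-185,14],"spin":0}]'
python3 - <<'E'
from h import *
to([.43,-.12,.21],[.4735,-.222,.18])
E
```

```text
clock: 14.25
ee_pos: [0.4238, 0.0669, 0.2212]
tcp_rot: [-0.029, 0.946, -0.254]
ft_force: [1.6, -1.2, -1.7]
gripper_width: 0.617
t 14.25 p [0.4238 0.0669 0.2212] q [ 0.1711 -0.3191 -0.9333  0.3755 -0.2433  0.3222] w 0.617 F [ 1.6234 -1.2157 -1.6502]
[[ 0.566   0.2277  0.7923]
 [-0.1467  0.9736 -0.175 ]
 [-0.8112 -0.0171  0.5845]]
lean 35.78216861849353 head -14.52581878793174
[0.43, -0.12, 0.21] offset mm [  39.9972 -180.3419   31.073 ]
[0.4735, -0.222, 0.18] offset mm [ 103.9149 -269.2274   65.8602]
```

```bash
python3 - <<'E'
from h import *
s,R=st()
for d in ([.04,-.08,-.005],[.05,-.19,-.02]): print(R.T@np.array(d)*1000)
E
python3 -m creep '[{"claw":40,"offset":[18,-25,17],"spin":0},{"claw":40,"offset":[36,-57,38],"spin":0},{"claw":40,"offset":[50,-95,46],"spin":0},{"claw":40,"offset":[62,-133,53],"spin":0},{"claw":40,"offset":[72,-170,60],"spin":0}]'
python3 - <<'E'
from h import *
to([.4735,-.222,.18])
E
```

```text
t 14.25 p [0.4238 0.0669 0.2212] q [ 0.1711 -0.3191 -0.9333  0.3755 -0.2433  0.3222] w 0.617 F [ 1.6234 -1.2157 -1.6502]
[[ 0.566   0.2277  0.7923]
 [-0.1467  0.9736 -0.175 ]
 [-0.8112 -0.0171  0.5845]]
[ 38.4291 -68.6917  42.7744]
[  72.3898 -173.2511   61.1862]
clock: 14.67
ee_pos: [0.4735, -0.121, 0.2002]
tcp_rot: [-0.029, 0.946, -0.256]
ft_force: [0.7, 1.0, -3.9]
gripper_width: 0.619
t 14.67 p [ 0.4735 -0.121   0.2002] q [-0.4461 -0.2057 -0.9305  0.2302  0.1104 -0.1838] w 0.619 F [ 0.7355  1.0057 -3.9068]
[[ 0.5654  0.2306  0.7919]
 [-0.1483  0.9729 -0.1774]
 [-0.8113 -0.0171  0.5843]]
lean 35.772558600911914 head -14.694362033298727
[0.4735, -0.222, 0.18] offset mm [ 31.3945 -97.8809   6.0726]
```

```bash

python3 -m creep '[{"claw":40,"offset":[8,-25,2],"spin":0},{"claw":40,"offset":[16,-50,3],"spin":0},{"claw":40,"offset":[24,-75,5],"spin":0},{"claw":40,"offset":[31,-98,6],"spin":0},{"claw":40,"offset":[31,-98,6],"spin":0}]'
python3 - <<'E'
from h import *
import cv2
P=[.4735,-.222,.0656]
im=env.get_image("wrist"); cv2.imwrite("pics/w7.png",im[:,:,::-1])
im=env.get_image("side"); cv2.imwrite("pics/s7.png",cv2.resize(im[130:280,330:500,::-1],None,fx=4.5,fy=4))
im=env.get_image("top"); cv2.imwrite("pics/t7.png",cv2.resize(im[210:350,370:510,::-1],None,fx=4,fy=4))
to(P)
E
```

```text
clock: 15.08
ee_pos: [0.4736, -0.2244, 0.1803]
tcp_rot: [-0.032, 0.947, -0.265]
ft_force: [-0.2, -0.1, -1.5]
gripper_width: 0.62
t 15.23 p [ 0.4734 -0.2196  0.18  ] q [-0.6965 -0.085  -0.8879  0.1923  0.2519 -0.394 ] w 0.618 F [-0.1841 -0.6139 -2.9056]
[[ 0.5643  0.2305  0.7928]
 [-0.147   0.9729 -0.1783]
 [-0.8124 -0.0159  0.5829]]
lean 35.66837034293965 head -14.601764482517696
[0.4735, -0.222, 0.0656] offset mm [ 93.2903  -0.4821 -66.1735]
```

View pics/w7.png

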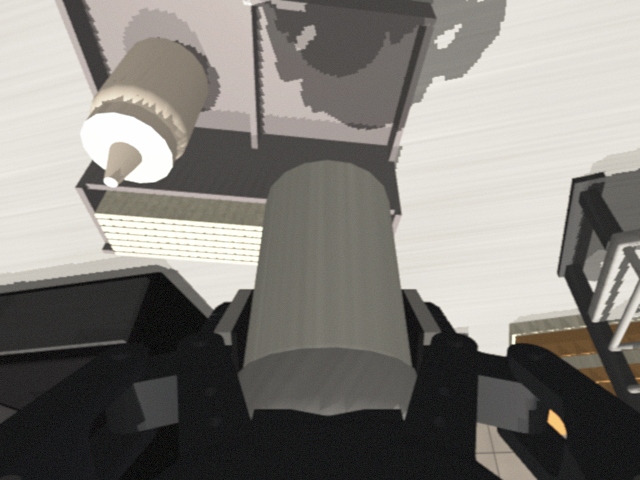

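View pics/s7.png

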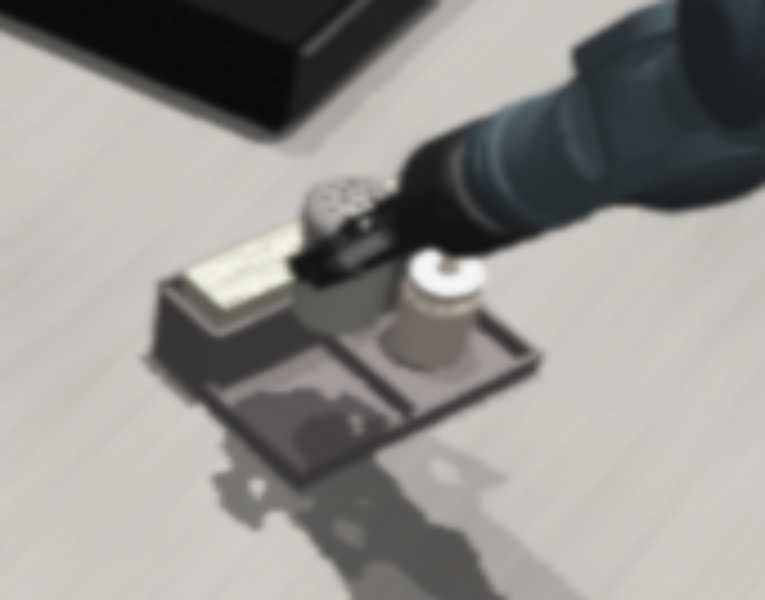

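View pics/t7.png

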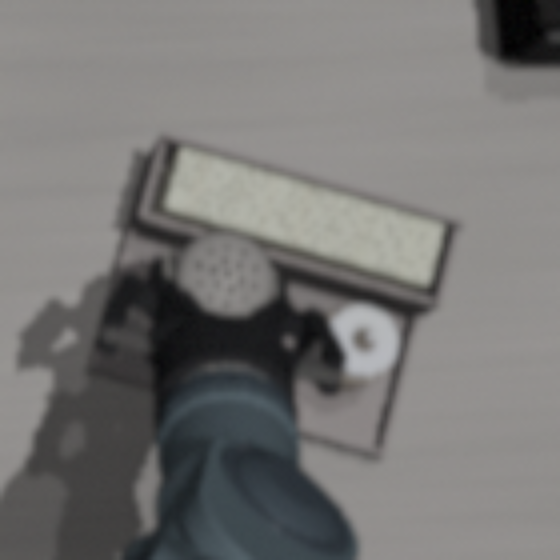

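```bash
python3 - <<'E'
from h import *
m,e=tri(tc(455,358),sc(450,185)); print("sauce top",m,e)
a=np.radians(-19.2); X=np.array([np.cos(a),np.sin(a)]);Y=np.array([-np.sin(a),np.cos(a)]); B=np.array([.4755,-.2225])
d=m[:2]-B; print("sauce in bay frame",d@X,d@Y)
for n,cx,cy,z in (("div front top",-45,-46,.022),("left front top",-45,46,.022),("rear left top",45,46,.022),("div rear floor",45,-46,.004),("rear right floor",45,46,.004),("slot top L",45,50,.086)):
    p=B+X*cx/1e3+Y*cy/1e3; print(n,proj("wrist",np.array([*p,z])))
s,R=st(); f=s["ee_pos"]+[.002,-.001,-.0616]
t=np.linspace(0,6.28,60); q=np.array([proj("wrist",f+[.027*np.cos(u),.027*np.sin(u),0]) for u in t]); print("foot u",q[:,0].min(),q[:,0].max(),"vmin",q[:,1].min())
E
```

```text
sauce top [ 0.4491 -0.3243  0.0896] 0.0008058232919968373
sauce in bay frame 0.008520629098056459 -0.10483388285589273
div front top (np.float64(246.04265168343852), np.float64(6.644183427988224))
left front top (np.float64(422.4493935557691), np.float64(27.517190940234173))
rear left top (np.float64(385.07343791788156), np.float64(162.0829108849978))
div rear floor (np.float64(256.98975456588687), np.float64(134.29186810276818))
rear right floor (np.float64(383.1000821637383), np.float64(146.31926569529972))
slot top L (np.float64(400.1904406935043), np.float64(231.17291154341316))
t 15.23 p [ 0.4734 -0.2196  0.18  ] q [-0.6965 -0.085  -0.8879  0.1923  0.2519 -0.394 ] w 0.618 F [-0.1841 -0.6139 -2.9056]
[[ 0.5643  0.2305  0.7928]
 [-0.147   0.9729 -0.1783]
 [-0.8124 -0.0159  0.5829]]
foot u 267.12194612426237 388.283213685007 vmin 163.75548389718523
```

```bash

python3 -m creep '[{"claw":40,"offset":[18,1,-13],"spin":0},{"claw":40,"offset":[36,1,-26],"spin":0},{"claw":40,"offset":[54,2,-39],"spin":0},{"claw":40,"offset":[66,2,-47],"spin":0},{"claw":40,"offset":[72,2,-51],"spin":0}]'
python3 - <<'E'
from h import *
to([.474,-.2185,.0656])
E
```

```text
clock: 15.65
ee_pos: [0.4777, -0.2203, 0.0936]
tcp_rot: [-0.028, 0.949, -0.252]
ft_force: [0.1, 0.1, -2.8]
gripper_width: 0.62
t 15.65 p [ 0.4777 -0.2203  0.0936] q [-0.6911  0.091  -1.019  -0.1144  0.2501 -0.3926] w 0.62 F [ 0.0747  0.0889 -2.7844]
[[ 0.5639  0.2274  0.7939]
 [-0.1453  0.9737 -0.1757]
 [-0.813  -0.0162  0.5821]]
lean 35.613142924868924 head -14.446788731444823
[0.474, -0.2185, 0.0656] offset mm [ 20.4389   1.374  -19.5913]
```

```bash
python3 - <<'E'
from h import *
to([.485,-.2216,.082])
E
python3 -m creep '[{"claw":40,"offset":[6,1,3],"spin":0},{"claw":40,"offset":[10,2,2],"spin":0},{"claw":40,"offset":[14,1,-1],"spin":0},{"claw":40,"offset":[14,1,-1],"spin":0},{"claw":40,"offset":[14,1,-1],"spin":0}]'
python3 - <<'E'
from h import *
to([.485,-.2216,.0656])
E
```

```text
t 15.65 p [ 0.4777 -0.2203  0.0936] q [-0.6911  0.091  -1.019  -0.1144  0.2501 -0.3926] w 0.62 F [ 0.0747  0.0889 -2.7844]
[[ 0.5639  0.2274  0.7939]
 [-0.1453  0.9737 -0.1757]
 [-0.813  -0.0162  0.5821]]
lean 35.613142924868924 head -14.446788731444823
[0.485, -0.2216, 0.082] offset mm [13.7595  0.5907 -0.7674]
clock: 16.07
ee_pos: [0.4842, -0.2217, 0.082]
tcp_rot: [-0.026, 0.951, -0.252]
ft_force: [-0.3, -0.2, -2.9]
gripper_width: 0.619
t 16.07 p [ 0.4842 -0.2217  0.082 ] q [-0.6821  0.1302 -1.0196 -0.1543  0.2444 -0.3834] w 0.619 F [-0.2677 -0.187  -2.8835]
[[ 0.5623  0.2288  0.7946]
 [-0.145   0.9733 -0.1777]
 [-0.8141 -0.0152  0.5805]]
lean 35.50125544385928 head -14.455832695612857
[0.485, -0.2216, 0.0656] offset mm [13.8319  0.4921 -8.8775]
```

```bash

python3 -m creep '[{"claw":40,"offset":[4,0,-2],"spin":0},{"claw":40,"offset":[8,0,-4],"spin":0},{"claw":40,"offset":[10,0,-6],"spin":0},{"claw":40,"offset":[10,0,-6],"spin":0},{"claw":40,"offset":[10,0,-6],"spin":0}]'
python3 - <<'E'
from h import *
import cv2
im=env.get_image("wrist"); cv2.imwrite("pics/w8.png",im[:,:,::-1])
im=env.get_image("side"); cv2.imwrite("pics/s8.png",cv2.resize(im[130:280,330:500,::-1],None,fx=4.5,fy=4))
to([.485,-.2216,.0656])
E
```

```text
clock: 16.48
ee_pos: [0.4877, -0.2241, 0.072]
tcp_rot: [-0.025, 0.955, -0.251]
ft_force: [-0.2, 0.4, -2.3]
gripper_width: 0.618
t 16.58 p [ 0.4878 -0.2242  0.0723] q [-0.681   0.1618 -1.0189 -0.1822  0.2435 -0.3831] w 0.622 F [-0.076   0.2326 -2.4729]
[[ 0.5602  0.2284  0.7963]
 [-0.1436  0.9735 -0.1783]
 [-0.8158 -0.0145  0.5781]]
lean 35.328832641324766 head -14.374491133655807
[0.485, -0.2216, 0.0656] offset mm [ 3.4919  1.9796 -6.5472]
```

View pics/w8.png

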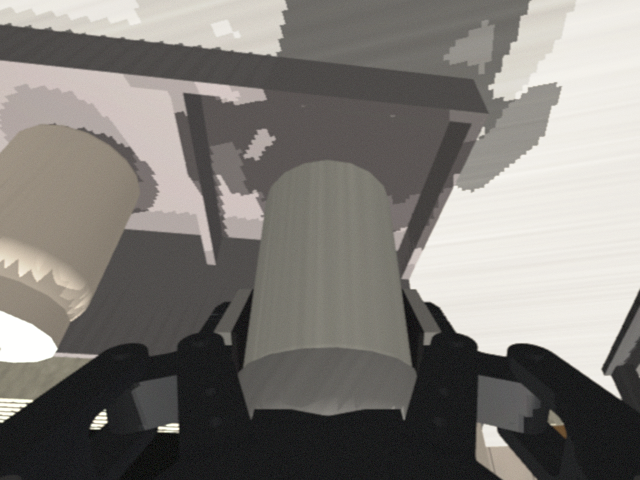

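View pics/s8.png

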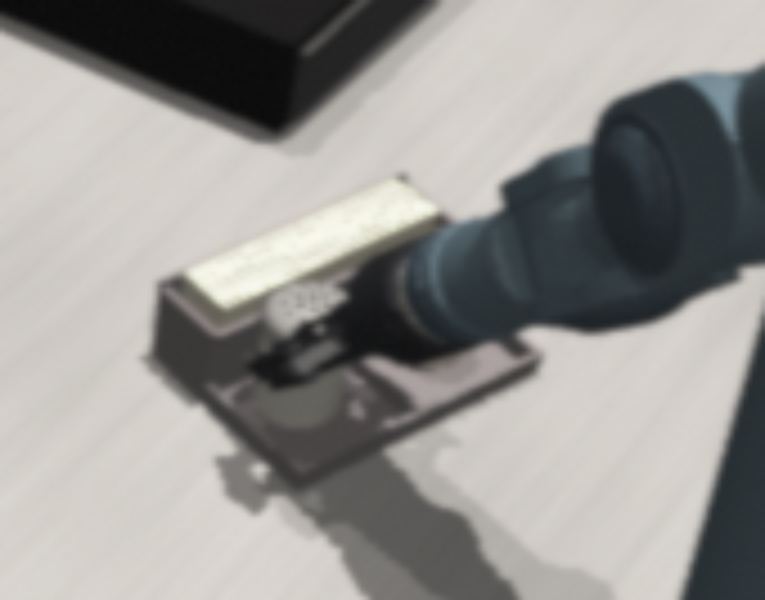

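```bash

python3 -m creep '[{"claw":40,"offset":[3,0,-4],"spin":0},{"claw":40,"offset":[4,0,-7],"spin":0},{"claw":40,"offset":[4,0,-9],"spin":0},{"claw":40,"offset":[4,0,-9],"spin":0},{"claw":40,"offset":[4,0,-9],"spin":0}]'
python3 - <<'E'
from h import *
to([.485,-.2216,.0656])
E
```

```text
clock: 17.0
ee_pos: [0.4868, -0.2259, 0.0663]
tcp_rot: [-0.022, 0.96, -0.247]
ft_force: [-0.2, 0.4, -2.8]
gripper_width: 0.622
t 17.0 p [ 0.4868 -0.2259  0.0663] q [-0.6861  0.1765 -1.0189 -0.1892  0.246  -0.3892] w 0.622 F [-0.2352  0.3561 -2.8354]
[[ 0.5558  0.2272  0.7997]
 [-0.1404  0.9738 -0.1791]
 [-0.8194 -0.0127  0.5731]]
lean 34.97815505884666 head -14.172300231168151
[0.485, -0.2216, 0.0656] offset mm [-0.9829  3.788  -2.5904]
```

```bash

python3 -m creep '[{"claw":40,"offset":[2,2,-2],"spin":0},{"claw":40,"offset":[3,3,-4],"spin":0},{"claw":40,"offset":[3,3,-4],"spin":0},{"claw":40,"offset":[3,3,-4],"spin":0},{"claw":40,"offset":[3,3,-4],"spin":0}]'
python3 - <<'E'
from h import *
to([.485,-.2216,.0656])
E
```

```text
clock: 17.42
ee_pos: [0.491, -0.2265, 0.0666]
tcp_rot: [-0.026, 0.955, -0.25]
ft_force: [-7.0, 0.6, 15.8]
gripper_width: 0.619
t 17.42 p [ 0.491  -0.2265  0.0666] q [-0.6803  0.1823 -1.0155 -0.1982  0.243  -0.3848] w 0.619 F [-6.9555  0.5726 15.8085]
[[ 0.5593  0.2266  0.7973]
 [-0.143   0.9739 -0.1765]
 [-0.8165 -0.0153  0.5771]]
lean 35.26327575103083 head -14.340867071364174
[0.485, -0.2216, 0.0656] offset mm [-3.2272  3.426  -6.2812]
```

```bash

python3 -m creep '[{"claw":40,"offset":[-3,0,-1],"spin":0},{"claw":40,"offset":[-5,0,-3],"spin":0},{"claw":40,"offset":[-5,0,-4],"spin":0},{"claw":40,"offset":[-5,0,-4],"spin":0},{"claw":40,"offset":[-5,0,-4],"spin":0}]'
python3 - <<'E'
from h import *
import cv2
im=env.get_image("wrist"); cv2.imwrite("pics/w9.png",im[:,:,::-1])
to([.485,-.2216,.0656])
E
```

```text
clock: 17.83
ee_pos: [0.4847, -0.2242, 0.0669]
tcp_rot: [-0.019, 0.965, -0.243]
ft_force: [-4.0, 1.5, 7.1]
gripper_width: 0.622
t 17.88 p [ 0.4847 -0.2242  0.0669] q [-0.6866  0.1711 -1.0185 -0.178   0.2471 -0.3914] w 0.618 F [-3.9894  2.1367  7.9925]
[[ 0.5529  0.2254  0.8022]
 [-0.1369  0.9742 -0.1793]
 [-0.8219 -0.0107  0.5695]]
lean 34.721856797317535 head -13.910853869876458
[0.485, -0.2216, 0.0656] offset mm [ 0.8347  2.6004 -0.9933]
```

View pics/w9.png

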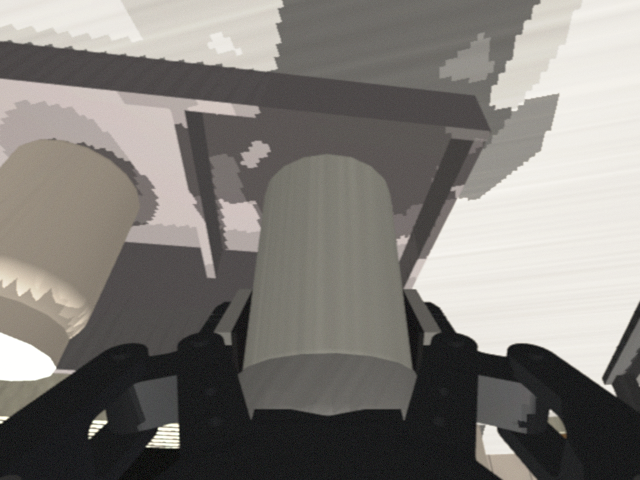

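```bash

python3 -m creep '[{"claw":58,"offset":[0,0,0],"spin":0},{"claw":64,"offset":[0,0,0],"spin":0},{"claw":72,"offset":[0,0,0],"spin":0},{"claw":78,"offset":[0,0,0],"spin":0},{"claw":80,"offset":[0,0,0],"spin":0}]'
python3 - <<'E'
from h import *
import cv2
im=env.get_image("wrist"); cv2.imwrite("pics/w10.png",im[:,:,::-1])
to()
E
```

```text
clock: 18.3
ee_pos: [0.4841, -0.224, 0.0659]
tcp_rot: [-0.019, 0.967, -0.243]
ft_force: [0.7, 0.2, -0.7]
gripper_width: 0.94
t 18.35 p [ 0.4841 -0.224   0.066 ] q [-0.6866  0.1722 -1.0189 -0.1776  0.2461 -0.3915] w 0.936 F [-0.4012 -0.2129 -0.6333]
[[ 0.5511  0.2258  0.8033]
 [-0.1368  0.9741 -0.1799]
 [-0.8231 -0.0107  0.5677]]
lean 34.599595642183324 head -13.93547935894394
```

View pics/w10.png

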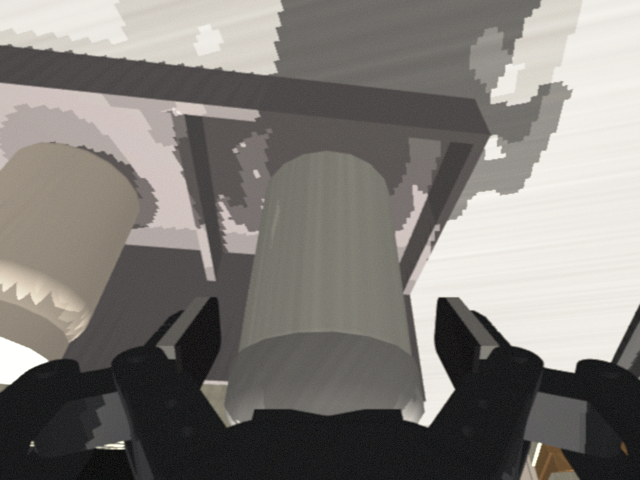

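```bash
python3 - <<'E'
from h import *
s,R=st(); print(R.T@np.array([-.02,.005,.12])*1000)
E
python3 -m creep '[{"claw":85,"offset":[-15,0,8],"spin":0},{"claw":85,"offset":[-35,-1,18],"spin":0},{"claw":85,"offset":[-58,-1,29],"spin":0},{"claw":85,"offset":[-82,-1,40],"spin":0},{"claw":85,"offset":[-110,-1,51],"spin":0}]'
python3 - <<'E'
from h import *
to([.46,-.05,.25])
E
```

```text
t 18.35 p [ 0.4841 -0.224   0.066 ] q [-0.6866  0.1722 -1.0189 -0.1776  0.2461 -0.3915] w 0.936 F [-0.4012 -0.2129 -0.6333]
[[ 0.5511  0.2258  0.8033]
 [-0.1368  0.9741 -0.1799]
 [-0.8231 -0.0107  0.5677]]
[-110.4831   -0.9262   51.1627]
clock: 18.77
ee_pos: [0.4635, -0.2186, 0.186]
tcp_rot: [-0.018, 0.968, -0.242]
ft_force: [0.3, -0.1, 0.0]
gripper_width: 0.996
t 18.77 p [ 0.4635 -0.2186  0.186 ] q [-0.7121 -0.1038 -0.8694  0.255   0.2595 -0.414 ] w 0.996 F [ 0.315  -0.1008  0.0291]
[[ 0.5503  0.2256  0.8039]
 [-0.136   0.9742 -0.1803]
 [-0.8238 -0.0101  0.5668]]
lean 34.532229323943305 head -13.882764952232256
[0.46, -0.05, 0.25] offset mm [-77.5816 162.7839   3.063 ]
```

Now further up and away to clear the view, then check.

```bash

python3 -m creep '[{"claw":85,"offset":[-35,5,22],"spin":0},{"claw":85,"offset":[-60,20,20],"spin":0},{"claw":85,"offset":[-75,55,15],"spin":0},{"claw":85,"offset":[-80,92,8],"spin":0},{"claw":85,"offset":[-80,130,5],"spin":0}]'
python3 -m creep '[{"claw":85,"offset":[0,35,0],"spin":0},{"claw":85,"offset":[0,70,0],"spin":0},{"claw":85,"offset":[0,90,0],"spin":0},{"claw":85,"offset":[0,90,0],"spin":0},{"claw":85,"offset":[0,90,0],"spin":0}]'
python3 - <<'E'
from h import *
import cv2
to()
im=env.get_image("side"); cv2.imwrite("pics/s11.png",im[:,:,::-1]);cv2.imwrite("pics/s11c.png",cv2.resize(im[165:255,355:465,::-1],None,fx=6,fy=6,interpolation=2))
im=env.get_image("top"); cv2.imwrite("pics/t11.png",im[:,:,::-1]);cv2.imwrite("pics/t11c.png",cv2.resize(im[235:330,385:490,::-1],None,fx=6,fy=6,interpolation=2))
E
```

```text
clock: 19.18
ee_pos: [0.4531, -0.0821, 0.2548]
tcp_rot: [-0.019, 0.963, -0.247]
ft_force: [1.1, -0.3, 0.2]
gripper_width: 0.999
clock: 19.6
ee_pos: [0.4736, 0.0065, 0.2516]
tcp_rot: [-0.02, 0.967, -0.241]
ft_force: [-0.5, -0.9, -0.1]
gripper_width: 0.992
t 19.6 p [0.4736 0.0065 0.2516] q [-0.0566 -0.2685 -0.812   0.4318 -0.1041  0.1325] w 0.992 F [-0.5354 -0.9393 -0.0547]
[[ 0.5511  0.2226  0.8042]
 [-0.1353  0.9748 -0.1772]
 [-0.8234 -0.0112  0.5674]]
lean 34.575614875415134 head -13.792385772826389
```

View pics/s11c.png

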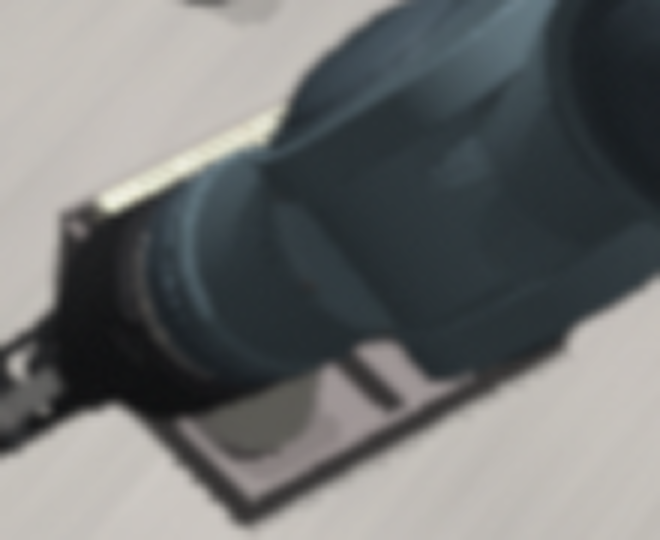

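View pics/t11c.png

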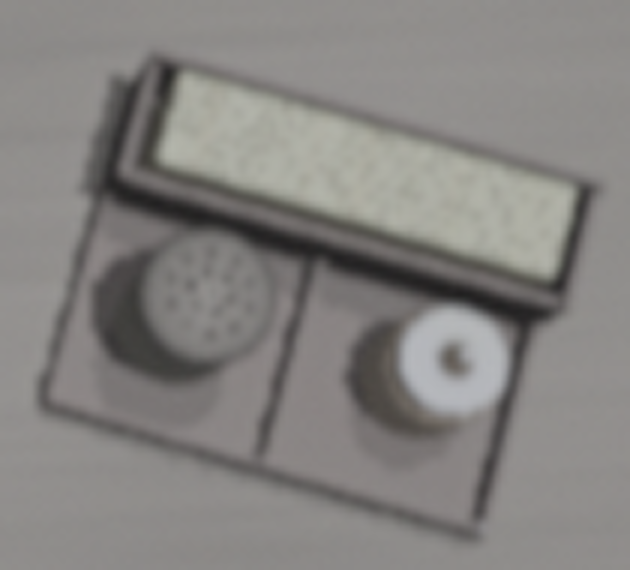

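View pics/t11.png

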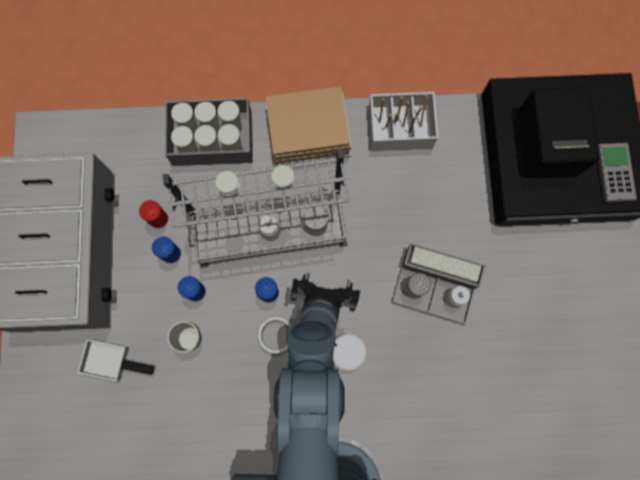

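```bash
python3 - <<'E'
from h import *
p=onz(*tc(208,298),.106); print(p, np.linalg.norm(p[:2]-[.4762,-.2205]))
s=env.sense(); print(s["ft_force"],np.abs(s["qd"]).max())
env.job_done()
E
```

```text
[ 0.4764 -0.2218  0.106 ] 0.0012939640970135234
[-0.0521 -0.4879 -0.3659] 0.02216864497796502
the job is handed in; nothing more can be done
```

The shaker is now standing in the caddy's empty bay, and I handed the job in at about 19.7 s of the 51 s allowed. No verdict is reported, so this rests on my own checks.

- **Getting the lean:** The rows only allow a spin about the tool's axis. I pushed the arm past its reach several times, which built up a lean of about 35° towards the front.
- **Moving the shaker:** I gripped it on its straight wall, with the fingers stopping at about 53 mm, and lifted it about 48 mm behind the rail. I then drew it out from under the upper tier and carried it upright to the bay. It touched the bay floor while still held, with the force on the tool changing from -2.8 N to between +8 and +16 N, and only then did I open the fingers.
- **Last checks:** The top picture shows the shaker upright and the caddy and sauce bottle at the same pixels as at the start. The canister and squeeze bottle look unmoved on the shelf. The dome's ray lands about 1 mm from my estimate of the bay centre. The tool is clear, with forces near zero.
- **What disagreed:**
  - Just before release, the arm's own pose put the shaker's foot about 10 mm from the bay centre, but the picture afterwards says about 1 mm. Both are inside 28 mm.
  - Joint 3 sat at its -1.02 limit during the lowering. The shaker pressed lightly towards the napkin slot, about 7 N, before I eased it back.
  - The last side picture was mostly blocked by the arm, so the upright check comes from the top view alone.

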